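# Turn rinsed sample trays over, lay them in the drying box and lock it

## Robot

A 6-joint arm with a two-finger parallel gripper is mounted at the origin on the work surface. World frame = base frame: x ahead of the robot, y to its left, z up, the work surface at z = 0. Lengths are in m, angles in degrees, forces in N, time in s.
With the tool pointing down it reaches from about 0.35 to 1 m from the base axis. Payload 7.1 kg.
Tool frame: the origin (TCP) lies between the finger pads; the fingertips stand 19 mm ahead of it and the grasp point (between the pads) is the TCP; z points along the fingers, y is the direction in which the jaws open and shut (so a half turn about z gives the same grasp; the last joint's range is limited). The gripper opens to 85 mm and grips with 20 to 120 N. Pads are 22 mm wide; open, the fingers measure 114 mm over their backs; the gripper's body (76 mm by 85 mm) begins 54 mm behind the grasp point. The pads swing forward as they close: fully open they stand 13 mm farther back than shut.
Start: joints at [75.688, 24.242, 93.386, -0, 62.372, -1.089], TCP at [0.143, 0.608, 0.25] pointing down, gripper open.
Joint ranges: [-172.04, 172.04], [-51.8, 120.97], [4.93, 147.93], [-75.15, 255.16], [6.16, 154.13], [-145.62, 145.62]. Speed limits (degrees/s): [136.94, 136.94, 172.46, 180, 180, 180].

## Interface

Orientations are given as [roll, pitch, yaw] about the fixed x, y, z axes, in that order (R = Rz(yaw) Ry(pitch) Rx(roll)).
In Python, from workcell import manip, capture, calibration, order gives the robot as it stands.
- The arm moves only by the tool play_rows, never from a script. Its argument "motion" is a list of rows, each an object with "linear": the shift along the tool's x, y, z in m, a list of three; "delta_rot": the turn, a rotation vector about the tool's x, y, z in rad, a list of three; "gripper": the gripper command: -1 is shut, 1 is fully open, values between are in proportion. In form: [{"linear": [dx, dy, dz], "delta_rot": [rx, ry, rz], "gripper": gripper}, ...]. A call has 1 to 8 rows; each row is the pose to reach, as a shift and turn from the pose measured when the call began, along the tool's axes at that moment; what a row does not reach only later rows make up. A row lasts 1/12 s, in which the tool goes at most 41.7 mm and 7.16 degrees, less where a joint would pass 70% of its speed; a pose out of reach is approached as far as the arm can. A call with a gripper value outside its range is refused whole. The fingers move at their own pace and stop on an object; the grip force is fixed at half the most. Time passes only in rows, so rows that repeat a pose let the fingers close. It gives the time, the measured TCP pose, the force and the opening at its end, in the units of the state.
- manip.state(): the state, without advancing time (a new reading comes with each control period).
- capture(name): name is "side" or "top"; returns the picture (384x512x3 uint8, red, green, blue); there is no depth.
- calibration(name): a dict with "mtx" (3x3 intrinsics, pixels), "extrinsics" (4x4, takes a point from camera to world coordinates). Camera axes: x right, y down, z forward; pixel columns grow to the right and rows downward; lengths in m; the calibration is good to about 2 mm. A picture is of the moment at which its call begins. calibration takes no time and is no camera call.
- order.finish_job(): hands the job in, once; it reports no verdict.
The state is a dict: "clock": time; "joint_pos": joint angles; "joint_velocities": joint speeds; "tau": joint torques, N m; "position": TCP position; "tcp_rot": TCP orientation; "wrist_force": force on the tool from outside, world axes, zero at the start; "wrist_torque": the same for the moment, N m; "grip_width": finger opening in m.
Only numpy, scipy, OpenCV 4.12 (cv2) and the standard library are available. Lean on these libraries where they do the work, as an engineer would, in place of code of your own. Each camera call takes 0.05 s, during which the arm holds its last target.

## Task

The rinsed steel sample trays on the drain mat lie open side up; there are two or three of them. Turn every one over (the turn-over chute next to them does it: set a tray on its deck and push it over the brow) and lay them all bottom up, flat on the floor of the drying box, none on top of another. Then shut the box's lid and turn its wing knob clockwise all the way, so that the tongue locks behind the frame edge; leave the other things on the bench where they stand.

Things in the scene. Friction and masses are not known exactly. Their poses are not given: they have to be found in the camera images.
- tray0: pressed-steel sample tray, absent in some starts: shallow pan 56 (x) x 44 (y) x 13 (z) mm, walls and floor 2 mm, about 45 g. Origin: centre of the floor's outer face; z points to the open side: up = open side up (as at the start, on the 4 mm thick drain mat), down = turned over, lying on its rim, origin 13 mm above what it lies on. Grip across the 44 mm width
- tray1: pressed-steel sample tray, absent in some starts: shallow pan 56 (x) x 44 (y) x 13 (z) mm, walls and floor 2 mm, about 45 g. Origin: centre of the floor's outer face; z points to the open side: up = open side up (as at the start, on the 4 mm thick drain mat), down = turned over, lying on its rim, origin 13 mm above what it lies on. Grip across the 44 mm width
- tray2: pressed-steel sample tray, absent in some starts: shallow pan 56 (x) x 44 (y) x 13 (z) mm, walls and floor 2 mm, about 45 g. Origin: centre of the floor's outer face; z points to the open side: up = open side up (as at the start, on the 4 mm thick drain mat), down = turned over, lying on its rim, origin 13 mm above what it lies on. Grip across the 44 mm width
- tray3: pressed-steel sample tray, absent in some starts: shallow pan 56 (x) x 44 (y) x 13 (z) mm, walls and floor 2 mm, about 45 g. Origin: centre of the floor's outer face; z points to the open side: up = open side up (as at the start, on the 4 mm thick drain mat), down = turned over, lying on its rim, origin 13 mm above what it lies on. Grip across the 44 mm width
- chute: steel turn-over chute, fixed; origin on the table under its bend. x = the way a tray is pushed, z up. A level deck, a 40 degree ramp 42 mm long, then a closed bend that turns the tray over and sends it back underneath, along a return slide towards -x, out onto a landing plate. Trays slide easily on it; one that has gone over comes out by itself within 1.5 s
- chute_deck (a point): centre of the top of the chute's level loading deck, 166 mm above the table; axes as the chute's. Deck 74 (x) x 116 (y) mm, its long sides edged 6 mm high, open at the rear (-x). Set a tray here with its 56 mm length along x, then push it squarely from behind along +x: it tips over the brow once its middle is 2 to 10 mm past it
- chute_brow (a point): middle of the deck's front edge, 37 mm in +x from chute_deck, where the ramp begins; axes as the chute's. The ramp runs between clear cheeks 60 mm apart that rise at most 30 mm above the deck; their flared mouth (16 mm high, about 66 mm wide) begins 10 mm before the brow
- chute_land (a point): on the top of the landing plate, 4 mm above the table, where trays come to rest: turned over, 56 mm length roughly along x, within about 25 mm of this point; axes as the chute's. It lies 128 mm in -x from the deck's centre, so 91 mm clear of the deck's rear edge. The plate is level for 90 mm in +x of it, 116 mm wide, and ends 40 mm in -x at a 20 mm high stop
- box_floor (a point): centre of the inner floor of the white drying box (fixed; outside 200 (x) x 230 (y) x 50 mm high, walls 4 mm, floor 4 mm above the table, inside 192 x 222 mm). Box axes: x along the hinge, y towards the hinge side, z up; the open lid stands over the +y side. The frame edge for the tongue is a 10 mm wide, 60 mm long lip inside the top of the -y wall
- lid (a joint): hinge angle of the lid, rad: 0 = shut, grows as it opens, at most 1.9; 1.6 to 1.8 (about upright) at the start. The hinge is stiff (2 to 4 N at the free edge): the lid stays where it is left and is pushed over and down on its outer face near the free edge
- lid_hinge (a point): middle of the hinge line, 50 mm above the table; axes turn with the lid: x along the hinge, -y from the hinge to the free edge, z out of its outer face (up when shut). The lid is 200 mm along the hinge, 230 mm from hinge to free edge, 6 mm thick above this point: a white frame round a clear pane
- lid_edge (a point): middle of the lid's free edge, on its outer (top) face; axes as lid_hinge
- wing_knob (a joint): turn of the wing knob on the lid, rad: 0 to 1.57 with a stop at each end, grows clockwise seen from above the shut lid. 0 to 0.2 (undone) at the start; at 1.57 the cam tongue under the lid has swung behind the box's frame edge. Friction 0.06 N m. To be turned once the lid is shut: sooner, the tongue meets the frame edge from above
- knob_grip (a point): on the knob's axis, 26 mm in from the middle of the lid's free edge, 17 mm above the lid's outer face, at the height to grip: the wing is a black bar 44 x 10 mm, from 6 to 28 mm above the lid, lying along this point's x, which turns with the knob (along the hinge when undone, across it when locked); z out of the lid
- reagent_bottle: amber reagent bottle, 155 mm tall; a bystander, not to be disturbed; origin under its centre
- wash_bottle: white wash bottle, 190 mm tall; a bystander, not to be disturbed; origin under its centre
- beaker: glass beaker, 75 mm tall; a bystander, not to be disturbed; origin under its centre
- clamp_ring: black support ring with its clamp stub, lying flat; a bystander, not to be disturbed; origin under its centre
- stopper: grey stopper, 30 mm tall, standing on its head; a bystander, not to be disturbed; origin under its centre
- vial: small capped vial, 50 mm tall, standing; a bystander, not to be disturbed; origin under its centre
- spatula: steel lab spatula lying flat; a bystander, not to be disturbed; origin under its centre
Mind the look-alikes: they are no part of the job. Leave any red or yellow look-alike of the tray1 alone.

How it is judged:
By the outcome, as a careful person would: the job done as asked, in the order asked, and still so for the second after the job is handed in, with the robot touching nothing.
Of tray0, tray1, tray2, tray3 only 2 to 3 are there at a start; the rules pass over those that are not, and their reading is None.
At some moment in a run one of tray0, tray1, tray2, tray3 may be knocked a few centimetres aside while the robot is not near it.
Once in a run the grip may slacken for a moment while it holds something.
It also fails if it takes over 210 s, if anything falls off the work surface, if the arm or the gripper's body presses on something with over 40 N, if the wrist force passes 120 N, or if a joint passes its speed limit or range.

## Working session

There is one attempt and no reset: what is moved stays moved. The work goes in short steps, Python scripts to look and compute and a tool call to move; the robot and the scene stay as the last step left them, time stands still between calls to the robot, and variables do not carry over. Pictures are saved under pics/ and viewed, and the job is handed in when it is done.

Besides the shell and the picture viewer there is one more tool, called after "Call:" as name(argument=value, ...) on one line, values as JSON. play_rows: Moves the arm, as the interface text tells. Its arguments: {"type":"object","properties":{"motion":{"type":"array","items":{"type":"object","properties":{"linear":{"type":"array","items":{"type":"number"}},"delta_rot":{"type":"array","items":{"type":"number"}},"gripper":{"type":"number"}}}}},"required":["motion"]}

```bash
ls; mkdir -p pics; python3 - <<'E'
from workcell import manip, capture, calibration, order
import cv2
print(manip.state())
for n in("side","top"):
    im=capture(n); cv2.imwrite(f"pics/{n}0.png",im[:,:,::-1]); c=calibration(n); print(n,c)
E
```

```text
pics
{'clock': 0.0, 'joint_pos': array([ 7.56875963e+01,  2.42850648e+01,  9.34332817e+01,  4.38197840e-04,
        6.23728524e+01, -1.08777699e+00]), 'joint_velocities': array([-0.08024446,  0.02695933, -0.00894807, -0.03360376, -0.01970049,
       -0.0045409 ]), 'tau': array([-2.38065804e-03, -5.57373011e+01, -2.81732708e+01, -3.22151409e-04,
        7.65169621e-03, -2.11666332e-05]), 'position': array([0.14281206, 0.60791289, 0.24952609]), 'tcp_rot': array([-1.79908825e+02, -2.11917527e-03,  1.66775168e+02]), 'wrist_force': array([ 0.7384497 , -0.60488147, -0.04928855]), 'wrist_torque': array([ 0.00579963, -0.01637098,  0.04309866]), 'grip_width': 0.08543669562620308}
side {'mtx': array([[430.59798271,   0.        , 255.85326358],
       [  0.        , 430.59798271, 186.46398139],
       [  0.        ,   0.        ,   1.        ]]), 'extrinsics': array([[ 0.79048935, -0.38576793,  0.47572018, -0.15777259],
       [-0.61246697, -0.49371714,  0.61735532, -0.93681507],
       [-0.00328468, -0.77937571, -0.62654826,  0.97836806],
       [ 0.        ,  0.        ,  0.        ,  1.        ]])}
top {'mtx': array([[442.58824837,   0.        , 264.16616334],
       [  0.        , 442.58824837, 194.82011085],
       [  0.        ,   0.        ,   1.        ]]), 'extrinsics': array([[ 0.02124814, -0.9837975 ,  0.17801967,  0.23222309],
       [-0.99953298, -0.02481502, -0.01783364, -0.0892421 ],
       [ 0.02196226, -0.1775576 , -0.98386532,  1.60809432],
       [ 0.        ,  0.        ,  0.        ,  1.        ]])}
```

View pics/side0.png

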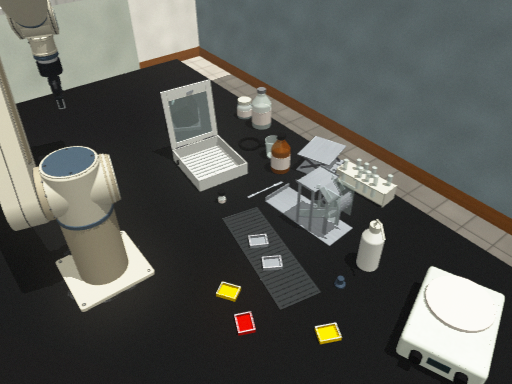

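View pics/top0.png

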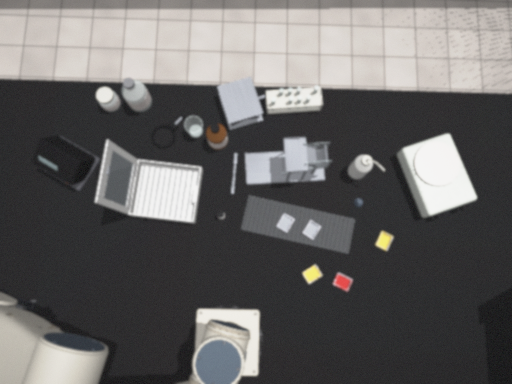

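```bash
python3 - <<'E'
import cv2
t=cv2.imread('pics/top0.png'); s=cv2.imread('pics/side0.png')
cv2.imwrite('pics/t0a.png',cv2.resize(t[120:270,210:410],None,fx=4,fy=4,interpolation=cv2.INTER_CUBIC))
cv2.imwrite('pics/t0b.png',cv2.resize(t[120:240,80:240],None,fx=5,fy=5,interpolation=cv2.INTER_CUBIC)[:600])
cv2.imwrite('pics/s0a.png',cv2.resize(s[130:310,200:400],None,fx=3.3,fy=3.3,interpolation=cv2.INTER_CUBIC))
cv2.imwrite('pics/s0b.png',cv2.resize(s[70:200,150:300],None,fx=4.5,fy=4.5,interpolation=cv2.INTER_CUBIC))
E
```

```text
(no output)
```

View pics/t0a.png

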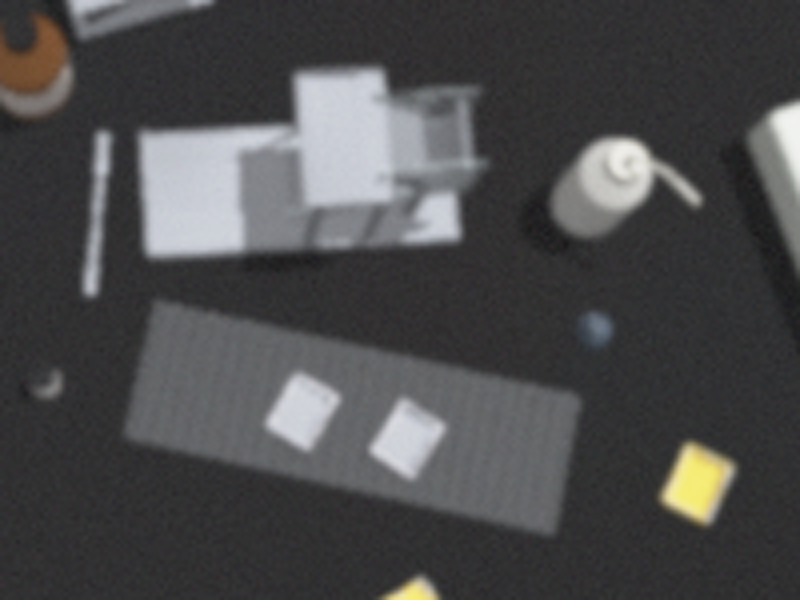

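View pics/t0b.png

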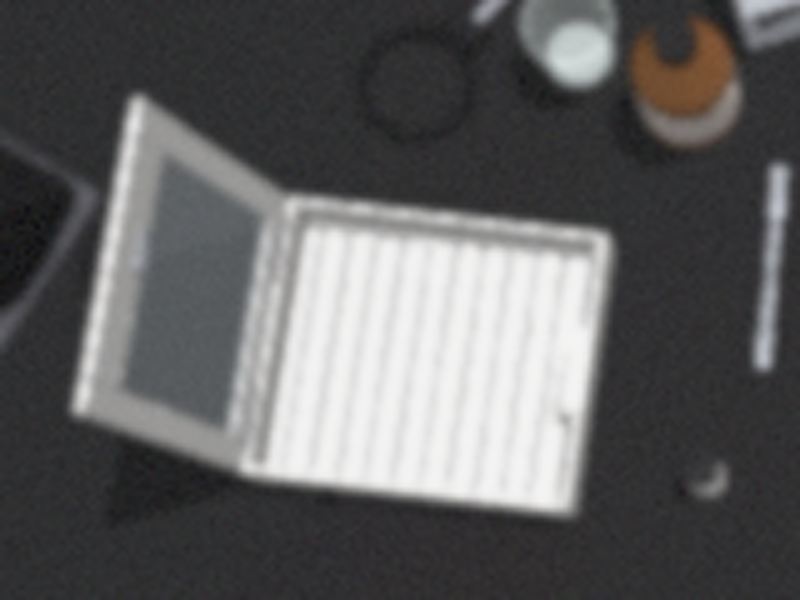

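View pics/s0a.png

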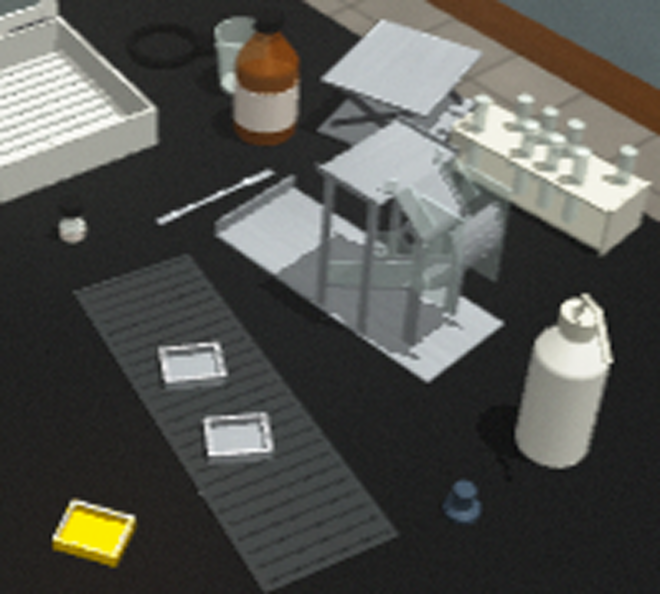

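View pics/s0b.png

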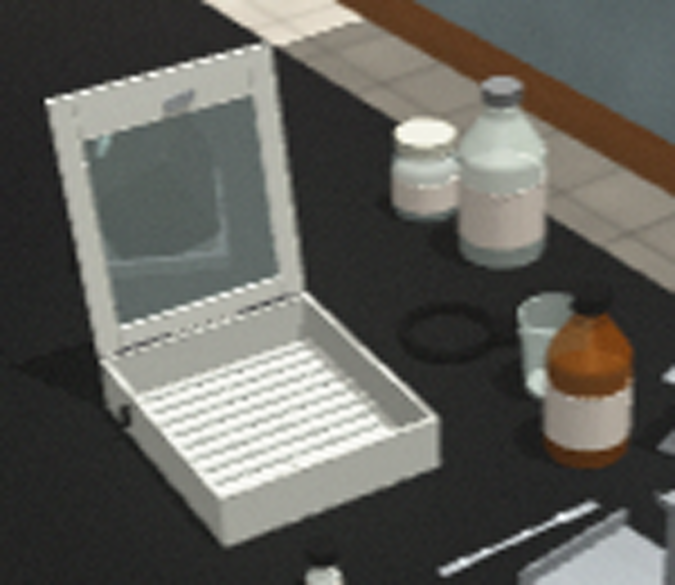

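```bash
cat > h.py <<'E'
from workcell import manip, capture, calibration, order
import cv2, numpy as np, sys
from scipy.spatial.transform import Rotation as R
C={n:calibration(n) for n in("side","top")}
def w(n,uv,z):
    c=C[n];uv=np.atleast_2d(np.array(uv,float))
    d=np.c_[uv,np.ones(len(uv))]@np.linalg.inv(c['mtx']).T@c['extrinsics'][:3,:3].T
    o=c['extrinsics'][:3,3]
    return (o+d*((z-o[2])/d[:,2])[:,None])
def proj(n,P):
    c=C[n];P=np.atleast_2d(P);E=np.linalg.inv(c['extrinsics'])
    q=(P@E[:3,:3].T+E[:3,3])@c['mtx'].T
    return q[:,:2]/q[:,2:]
def tri(uvs):
    A=np.zeros((3,3));b=np.zeros(3)
    for n,uv in uvs.items():
        o=C[n]['extrinsics'][:3,3];d=w(n,uv,0)[0]-o;d/=np.linalg.norm(d);M=np.eye(3)-np.outer(d,d);A+=M;b+=M@o
    return np.linalg.solve(A,b)
def st():
    s=manip.state();print('t%.2f'%s['clock'],'p',s['position'].round(4),'r',s['tcp_rot'].round(1),'F',s['wrist_force'].round(1),'g',round(s['grip_width'],4),'j',s['joint_pos'].round(0));return s
def snap(n,tag,box=None,f=4):
    im=capture(n)[:,:,::-1].copy()
    cv2.imwrite(f'pics/{n}_{tag}_raw.png',im)
    if box: 
        x0,y0,x1,y1=box;cv2.imwrite(f'pics/{n}_{tag}.png',cv2.resize(im[y0:y1,x0:x1],None,fx=f,fy=f,interpolation=cv2.INTER_CUBIC))
    return im
def move(P,rpy=None,yaw=None):
    """tool-frame linear + rotvec to world target"""
    s=manip.state();R0=R.from_euler('xyz',s['tcp_rot'],degrees=True)
    l=R0.inv().apply(np.array(P)-s['position'])
    r=np.zeros(3)
    if yaw is not None: rpy=[180,0,yaw]
    if rpy is not None: r=(R0.inv()*R.from_euler('xyz',rpy,degrees=True)).as_rotvec()
    print('linear',l.round(4),'rot',r.round(4),'rows>=',max(np.linalg.norm(l)/.0417,np.degrees(np.linalg.norm(r))/7.16).round(1))
E
python3 - <<'E'
from h import *
t=cv2.imread('pics/top0.png'); s=cv2.imread('pics/side0.png')
def blobs(n,im,roi,thr,z):
    g=im.min(axis=2);m=(g>thr).astype(np.uint8)
    mm=np.zeros_like(m);x0,y0,x1,y1=roi;mm[y0:y1,x0:x1]=m[y0:y1,x0:x1]
    for c in cv2.findContours(mm,cv2.RETR_EXTERNAL,cv2.CHAIN_APPROX_NONE)[0]:
        if cv2.contourArea(c)<60: continue
        # mask centroid & world rect
        W=w(n,c[:,0,:],z)[:,:2]
        r=cv2.minAreaRect((W*1000).astype(np.float32))
        print(n,cv2.contourArea(c),c[:,0].mean(0).round(1),'ctr',np.round(r[0],1),'size',np.round(r[1],1),'ang',round(r[2],1))
blobs('top',t,(262,205,340,245),130,.017)
blobs('side',s,(235,225,295,275),120,.017)
# chute deck from the corners in top crop (x/4+210,y/4+120)
for name,z,pts in [('deck',.166,[(293,70),(384,67),(393,200),(305,205)]),('plate',.004,[(140,130),(147,257),(461,241)]),('boxtop',.05,[(None)])]:
    if pts[0] is None: continue
    print(name,w('top',np.array(pts)/4+[210,120],z)[:,:2].round(4).tolist())
print('box',w('top',np.array([(287,197),(612,234),(575,515),(245,470)])/5+[80,120],.05)[:,:2].round(4).tolist())
print('lid free corners? px',(np.array([(137,95),(75,412)])/5+[80,120]))
print('deck side',w('side',np.array([(320,170),(397,122),(462,163),(388,210)])/3.3+[200,130],.166)[:,:2].round(4).tolist())
print('box side',w('side',np.array([(105,368),(225,505),(438,418),(305,295)])/4.5+[150,70],.05)[:,:2].round(4).tolist())
E
```

```text
top 221.5 [311.3 229.2] ctr [ 398.5 -290.9] size [51.8 62.8] ang 57.2
top 220.5 [285.2 222.3] ctr [ 421.4 -196.4] size [51.9 63.8] ang 62.1
side 208.5 [271.7 261.2] ctr [ 394.7 -294.2] size [46.1 58. ] ang 58.3
side 179.5 [257.7 239.3] ctr [ 417.1 -199.2] size [46.1 58.8] ang 60.7
deck [[0.6925, -0.176], [0.6973, -0.2533], [0.5814, -0.2614], [0.5752, -0.1876]]
plate [[0.6817, -0.0431], [0.5605, -0.0531], [0.5832, -0.3442]]
box [[0.6324, 0.3425], [0.6112, 0.1075], [0.4071, 0.1242], [0.4334, 0.3577]]
lid free corners? px [[107.4 139. ]
 [ 95.  202.4]]
deck side [[0.5727, -0.1946], [0.6817, -0.1845], [0.6839, -0.2681], [0.5817, -0.2751]]
box side [[0.428, 0.34], [0.4081, 0.1165], [0.6074, 0.1071], [0.6269, 0.3318]]
```

```bash
python3 - <<'E'
from h import *
t=cv2.imread('pics/top0.png'); s=cv2.imread('pics/side0.png')
cv2.imwrite('pics/t0c.png',cv2.resize(t[130:195,240:340],None,fx=8,fy=8,interpolation=cv2.INTER_CUBIC))
cv2.imwrite('pics/s0c.png',cv2.resize(s[160:245,260:360],None,fx=7,fy=7,interpolation=cv2.INTER_CUBIC))
E
```

```text
(no output)
```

View pics/t0c.png

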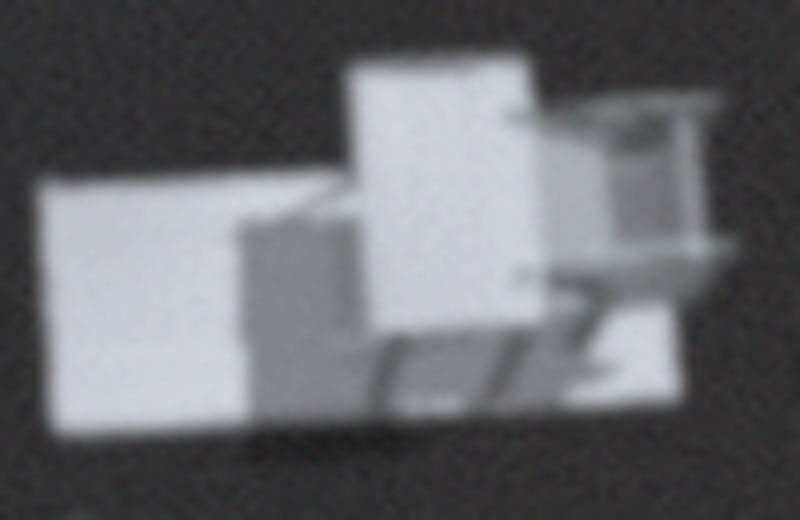

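View pics/s0c.png

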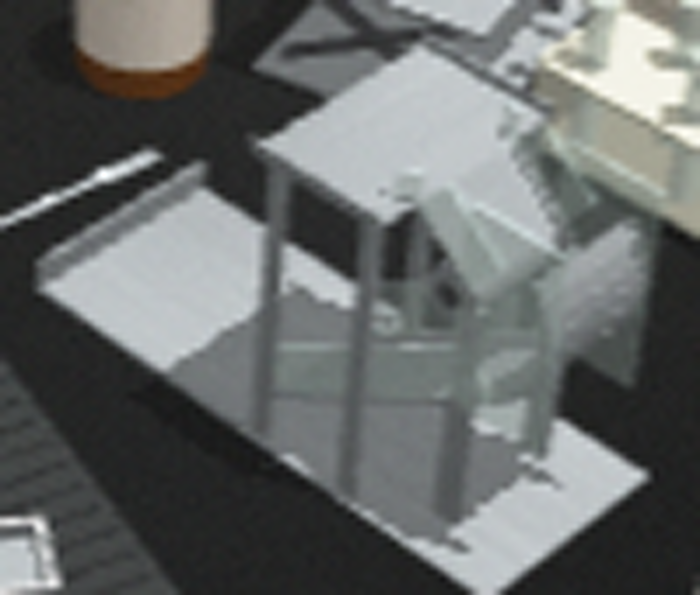

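```bash
python3 - <<'E'
from h import *
T=lambda p:np.array(p,float)/8+[240,130]
S=lambda p:np.array(p,float)/7+[260,160]
q=w('top',T([(347,64),(528,57),(545,320),(368,330)]),.170);print('deck top',q[:,:2].round(4).tolist(),q.mean(0).round(4))
q=w('side',S([(257,142),(425,45)]),.170);print('rear side',q.round(4).tolist(),q.mean(0))
q=w('side',S([(385,220)]),.170);print('frontnear side',q.round(4).tolist())
q=w('top',T([(512,112),(522,275)]),.182);print('mouth',q.round(4).tolist(),q.mean(0))
q=w('top',T([(40,183),(52,435),(683,403)]),.004);print('plate',q.round(4).tolist())
q=w('side',S([(40,288),(490,595),(648,475)]),.004);print('plate side',q.round(4).tolist())
q=w('side',S([(38,262),(205,163)]),.024);print('stop side',q.round(4).tolist())
E
```

```text
deck top [[0.6894, -0.1762], [0.6947, -0.2529], [0.5805, -0.2605], [0.5742, -0.1865]] [ 0.6347 -0.219   0.17  ]
rear side [[0.5726, -0.1933, 0.17], [0.6806, -0.1869, 0.17]] [ 0.62661911 -0.19006806  0.17      ]
frontnear side [[0.5792, -0.2663, 0.17]]
mouth [[0.6666, -0.2449, 0.182], [0.5965, -0.2494, 0.182]] [ 0.63156681 -0.24716003  0.182     ]
plate [[0.6802, -0.0432, 0.004], [0.56, -0.0522, 0.004], [0.5828, -0.3447, 0.004]]
plate side [[0.5592, -0.0619, 0.004], [0.5858, -0.3456, 0.004], [0.6972, -0.3369, 0.004]]
stop side [[0.556, -0.0641, 0.024], [0.672, -0.0556, 0.024]]
```

```bash
cat >> h.py <<'E'
def plan(*W):
    """W: (P, yaw) list; prints each, relative to now, as tool-frame linear/rot"""
    s=manip.state();R0=R.from_euler('xyz',s['tcp_rot'],degrees=True);lp=s['position'];lr=R0
    for P,rpy in W:
        if rpy is None: rpy=s['tcp_rot']
        if np.isscalar(rpy): rpy=[180,0,rpy]
        R1=R.from_euler('xyz',rpy,degrees=True)
        l=R0.inv().apply(np.array(P)-s['position']);r=(R0.inv()*R1).as_rotvec()
        n=max(np.linalg.norm(P-lp)/.0417,np.degrees((lr.inv()*R1).magnitude())/7.16)
        print(np.array(P).round(4),'lin',l.round(4).tolist(),'rot',r.round(3).tolist(),'rows %.1f'%n);lp=np.array(P);lr=R1
E
python3 - <<'E'
from h import *
plan(([.35,.3,.3],160),([.42,0,.3],150),([.4,-.29,.2],148),([.3965,-.2925,.12],148))
E
```

```text
[0.35 0.3  0.3 ] lin [-0.2721, -0.2525, -0.05] rot [-0.001, 0.0, 0.118] rows 9.0
[0.42 0.   0.3 ] lin [-0.4089, -0.5285, -0.0497] rot [-0.001, 0.0, 0.293] rows 7.4
[ 0.4  -0.29  0.2 ] lin [-0.4558, -0.8153, 0.0507] rot [-0.001, 0.0, 0.328] rows 7.4
[ 0.3965 -0.2925  0.12  ] lin [-0.453, -0.8184, 0.1307] rot [-0.001, 0.0, 0.328] rows 1.9
```

Call:
play_rows(motion=[{"linear": [-0.272, -0.252, -0.05], "delta_rot": [0, 0, 0.118], "gripper": 0.55}, {"linear": [-0.272, -0.252, -0.05], "delta_rot": [0, 0, 0.118], "gripper": 0.55}, {"linear": [-0.272, -0.252, -0.05], "delta_rot": [0, 0, 0.118], "gripper": 0.55}, {"linear": [-0.272, -0.252, -0.05], "delta_rot": [0, 0, 0.118], "gripper": 0.55}, {"linear": [-0.272, -0.252, -0.05], "delta_rot": [0, 0, 0.118], "gripper": 0.55}, {"linear": [-0.272, -0.252, -0.05], "delta_rot": [0, 0, 0.118], "gripper": 0.55}, {"linear": [-0.272, -0.252, -0.05], "delta_rot": [0, 0, 0.118], "gripper": 0.55}, {"linear": [-0.272, -0.252, -0.05], "delta_rot": [0, 0, 0.118], "gripper": 0.55}])

```text
clock: 0.77
position: [0.3278, 0.3323, 0.2946]
tcp_rot: [-179.9, 0.0, 160.0]
wrist_force: [0.9, 0.4, 0.2]
grip_width: 0.0662
```

```bash
python3 - <<'E'
from h import *
st()
plan(([.42,0,.3],150),([.4,-.29,.2],148),([.3965,-.2925,.12],148))
E
```

```text
t0.77 p [0.3278 0.3323 0.2946] r [-179.9    0.   160. ] F [0.9 0.4 0.2] g 0.0662 j [ 44.   8. 110.  -0.  62. -26.]
[0.42 0.   0.3 ] lin [-0.2002, -0.2809, -0.0049] rot [-0.002, 0.0, 0.175] rows 8.3
[ 0.4  -0.29  0.2 ] lin [-0.2804, -0.5601, 0.0956] rot [-0.002, 0.0, 0.21] rows 7.4
[ 0.3965 -0.2925  0.12  ] lin [-0.2779, -0.5635, 0.1756] rot [-0.002, 0.0, 0.21] rows 1.9
```

Call:
play_rows(motion=[{"linear": [-0.2, -0.281, -0.005], "delta_rot": [0, 0, 0.175], "gripper": 0.55}, {"linear": [-0.2, -0.281, -0.005], "delta_rot": [0, 0, 0.175], "gripper": 0.55}, {"linear": [-0.2, -0.281, -0.005], "delta_rot": [0, 0, 0.175], "gripper": 0.55}, {"linear": [-0.2, -0.281, -0.005], "delta_rot": [0, 0, 0.175], "gripper": 0.55}, {"linear": [-0.2, -0.281, -0.005], "delta_rot": [0, 0, 0.175], "gripper": 0.55}, {"linear": [-0.2, -0.281, -0.005], "delta_rot": [0, 0, 0.175], "gripper": 0.55}, {"linear": [-0.2, -0.281, -0.005], "delta_rot": [0, 0, 0.175], "gripper": 0.55}, {"linear": [-0.2, -0.281, -0.005], "delta_rot": [0, 0, 0.175], "gripper": 0.55}])

```text
clock: 1.43
position: [0.416, 0.011, 0.3]
tcp_rot: [-179.9, 0.0, 150.0]
wrist_force: [1.4, 1.8, -0.3]
grip_width: 0.0664
```

```bash
python3 - <<'E'
from h import *
st()
plan(([.4,-.29,.2],148),([.3965,-.2925,.10],148))
E
```

```text
t1.43 p [0.416 0.011 0.3  ] r [-179.9    0.   150. ] F [ 1.4  1.8 -0.3] g 0.0664 j [ -0.   2. 115.  -0.  62. -60.]
[ 0.4  -0.29  0.2 ] lin [-0.1365, -0.2685, 0.1004] rot [-0.001, 0.001, 0.035] rows 7.6
[ 0.3965 -0.2925  0.1   ] lin [-0.1347, -0.2723, 0.2004] rot [-0.001, 0.001, 0.035] rows 2.4
```

Call:
play_rows(motion=[{"linear": [-0.136, -0.27, 0.1], "delta_rot": [0, 0, 0.035], "gripper": 0.55}, {"linear": [-0.136, -0.27, 0.1], "delta_rot": [0, 0, 0.035], "gripper": 0.55}, {"linear": [-0.136, -0.27, 0.1], "delta_rot": [0, 0, 0.035], "gripper": 0.55}, {"linear": [-0.136, -0.27, 0.1], "delta_rot": [0, 0, 0.035], "gripper": 0.55}, {"linear": [-0.136, -0.27, 0.1], "delta_rot": [0, 0, 0.035], "gripper": 0.55}, {"linear": [-0.136, -0.27, 0.1], "delta_rot": [0, 0, 0.035], "gripper": 0.55}, {"linear": [-0.135, -0.272, 0.2], "delta_rot": [0, 0, 0.035], "gripper": 0.55}, {"linear": [-0.135, -0.272, 0.2], "delta_rot": [0, 0, 0.035], "gripper": 0.55}])

```text
clock: 2.1
position: [0.3997, -0.2677, 0.1494]
tcp_rot: [-179.9, 0.3, 147.9]
wrist_force: [0.8, 0.7, -0.4]
grip_width: 0.0665
```

```bash
python3 - <<'E'
from h import *
s=st()
plan(([.3965,-.2925,.10],148),([.3965,-.2925,.022],148))
snap('side','1',(220,160,320,290),4.5)
snap('top','1',(260,180,360,260),8)
R0=R.from_euler('xyz',s['tcp_rot'],degrees=True)
for n,x0,y0,f in(('side',220,160,4.5),('top',260,180,8)):
    print(n,[((proj(n,s['position']+R0.apply(o))[0]-[x0,y0])*f).round(0).tolist() for o in([0,0,0],[0,.033,.013],[0,-.033,.013])])
E
```

```text
t2.10 p [ 0.3997 -0.2677  0.1494] r [-179.9    0.3  147.9] F [ 0.8  0.7 -0.4] g 0.0665 j [-35.  21. 116.  -0.  43. -93.]
[ 0.3965 -0.2925  0.1   ] lin [-0.0103, -0.0227, 0.0495] rot [-0.002, 0.005, -0.002] rows 1.3
[ 0.3965 -0.2925  0.022 ] lin [-0.0099, -0.0225, 0.1275] rot [-0.002, 0.005, -0.002] rows 1.9
side [[216.0, 282.0], [209.0, 261.0], [222.0, 335.0]]
top [[395.0, 356.0], [325.0, 317.0], [458.0, 403.0]]
```

View pics/side_1.png

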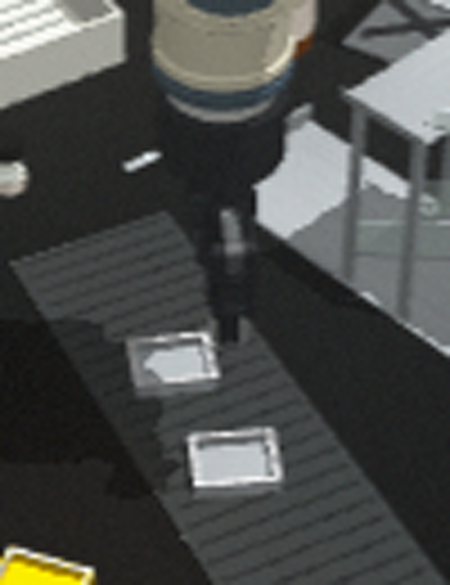

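View pics/top_1.png

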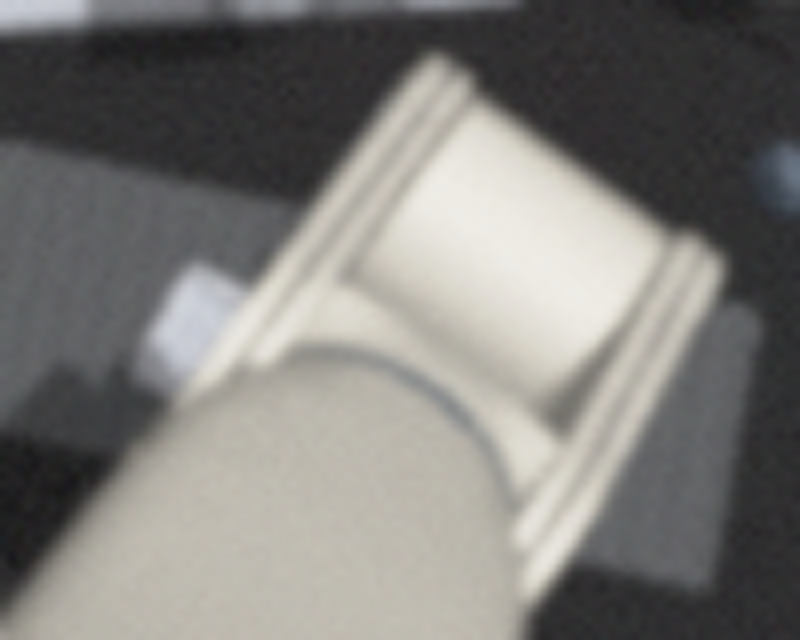

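```bash
python3 - <<'E'
from h import *
s=st()
plan(([.396,-.2915,.08],148),([.396,-.2915,.022],148))
E
```

```text
t2.20 p [ 0.3958 -0.2652  0.1439] r [-179.9   -0.6  147.8] F [-0.2  1.1 -0.1] g 0.0661 j [-35.  22. 116.  -0.  43. -93.]
[ 0.396  -0.2915  0.08  ] lin [-0.0148, -0.0221, 0.0638] rot [-0.001, -0.01, -0.003] rows 1.7
[ 0.396  -0.2915  0.022 ] lin [-0.0153, -0.022, 0.1218] rot [-0.001, -0.01, -0.003] rows 1.4
```

Call:
play_rows(motion=[{"linear": [-0.015, -0.022, 0.064], "delta_rot": [0, -0.01, 0], "gripper": 0.55}, {"linear": [-0.015, -0.022, 0.064], "delta_rot": [0, -0.01, 0], "gripper": 0.55}, {"linear": [-0.015, -0.022, 0.064], "delta_rot": [0, -0.01, 0], "gripper": 0.55}, {"linear": [-0.015, -0.022, 0.09], "delta_rot": [0, -0.01, 0], "gripper": 0.55}, {"linear": [-0.015, -0.022, 0.11], "delta_rot": [0, -0.01, 0], "gripper": 0.55}, {"linear": [-0.015, -0.022, 0.122], "delta_rot": [0, -0.01, 0], "gripper": 0.55}, {"linear": [-0.015, -0.022, 0.122], "delta_rot": [0, -0.01, 0], "gripper": 0.55}, {"linear": [-0.015, -0.022, 0.122], "delta_rot": [0, -0.01, 0], "gripper": 0.55}])

```text
clock: 2.87
position: [0.3962, -0.2911, 0.0229]
tcp_rot: [-179.9, 0.0, 147.9]
wrist_force: [0.2, 0.8, 0.9]
grip_width: 0.0662
```

```bash
python3 - <<'E'
from h import *
s=st()
snap('side','2',(220,160,320,290),4.5)
E
```

```text
t2.87 p [ 0.3962 -0.2911  0.0229] r [-179.9    0.   147.9] F [0.2 0.8 0.9] g 0.0662 j [-38.  36. 116.  -0.  28. -95.]
```

View pics/side_2.png

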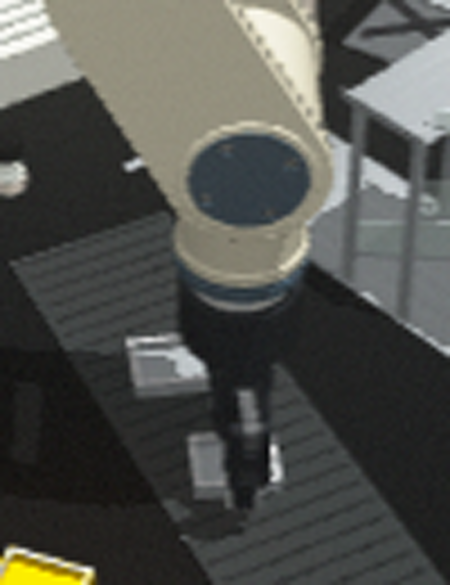

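Call:
play_rows(motion=[{"linear": [0, 0, 0], "delta_rot": [0, 0, 0], "gripper": -1}, {"linear": [0, 0, 0], "delta_rot": [0, 0, 0], "gripper": -1}, {"linear": [0, 0, 0], "delta_rot": [0, 0, 0], "gripper": -1}, {"linear": [0, 0, 0], "delta_rot": [0, 0, 0], "gripper": -1}, {"linear": [0, 0, 0], "delta_rot": [0, 0, 0], "gripper": -1}, {"linear": [0, 0, -0.04], "delta_rot": [0, 0, 0], "gripper": -1}, {"linear": [0, 0, -0.08], "delta_rot": [0, 0, 0], "gripper": -1}, {"linear": [0, 0, -0.08], "delta_rot": [0, 0, 0], "gripper": -1}])

```text
clock: 3.58
position: [0.3995, -0.2935, 0.1093]
tcp_rot: [-179.9, 0.6, 147.9]
wrist_force: [1.9, -1.3, 0.4]
grip_width: 0.042
```

```bash
python3 - <<'E'
from h import *
s=st()
plan(([.47,-.17,.28],120),([.629,-.19,.28],94.5),([.633,-.219,.24],94.5))
snap('side','3',(220,130,320,260),4.5)
E
```

```text
t3.58 p [ 0.3995 -0.2935  0.1093] r [-179.9    0.6  147.9] F [ 1.9 -1.3  0.4] g 0.042 j [-38.  26. 115.  -0.  38. -95.]
[ 0.47 -0.17  0.28] lin [0.0042, 0.1417, -0.1711] rot [0.001, 0.011, 0.486] rows 5.3
[ 0.629 -0.19   0.28 ] lin [-0.1411, 0.2094, -0.1696] rot [0.003, 0.011, 0.931] rows 3.8
[ 0.633 -0.219  0.24 ] lin [-0.1595, 0.187, -0.1294] rot [0.003, 0.011, 0.931] rows 1.2
```

View pics/side_3.png

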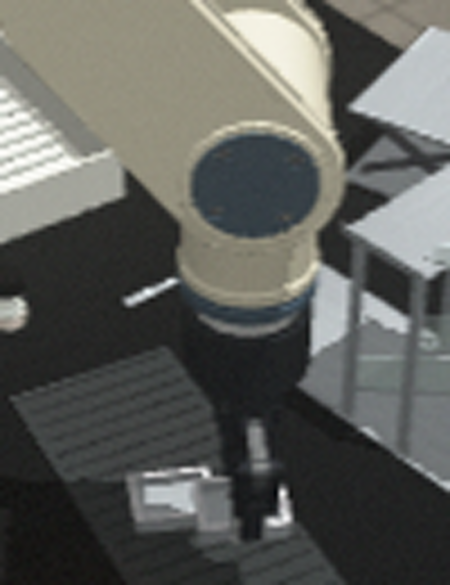

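Call:
play_rows(motion=[{"linear": [0.004, 0.142, -0.171], "delta_rot": [0, 0.01, 0.486], "gripper": -1}, {"linear": [0.004, 0.142, -0.171], "delta_rot": [0, 0.01, 0.486], "gripper": -1}, {"linear": [0.004, 0.142, -0.171], "delta_rot": [0, 0.01, 0.486], "gripper": -1}, {"linear": [0.004, 0.142, -0.171], "delta_rot": [0, 0.01, 0.486], "gripper": -1}, {"linear": [0.004, 0.142, -0.171], "delta_rot": [0, 0.01, 0.486], "gripper": -1}, {"linear": [-0.141, 0.209, -0.17], "delta_rot": [0, 0.01, 0.931], "gripper": -1}, {"linear": [-0.141, 0.209, -0.17], "delta_rot": [0, 0.01, 0.931], "gripper": -1}, {"linear": [-0.141, 0.209, -0.17], "delta_rot": [0, 0.01, 0.931], "gripper": -1}])

```text
clock: 4.3
position: [0.59, -0.1864, 0.2765]
tcp_rot: [179.8, 0.0, 98.2]
wrist_force: [0.7, -0.6, -0.2]
grip_width: 0.0424
```

```bash
python3 - <<'E'
from h import *
s=st()
plan(([.631,-.2,.26],94.5),([.632,-.217,.22],94.5))
E
```

```text
t4.30 p [ 0.59   -0.1864  0.2765] r [179.8   0.   98.2] F [ 0.7 -0.6 -0.2] g 0.0424 j [-19.  22.  93.   0.  65. -27.]
[ 0.631 -0.2    0.26 ] lin [-0.0193, 0.0385, 0.0166] rot [0.004, -0.0, 0.065] rows 1.1
[ 0.632 -0.217  0.22 ] lin [-0.0363, 0.0369, 0.0566] rot [0.004, -0.0, 0.065] rows 1.0
```

Call:
play_rows(motion=[{"linear": [-0.019, 0.039, 0.017], "delta_rot": [0.004, 0, 0.065], "gripper": -1}, {"linear": [-0.019, 0.039, 0.017], "delta_rot": [0.004, 0, 0.065], "gripper": -1}, {"linear": [-0.036, 0.037, 0.04], "delta_rot": [0.004, 0, 0.065], "gripper": -1}, {"linear": [-0.036, 0.037, 0.057], "delta_rot": [0.004, 0, 0.065], "gripper": -1}, {"linear": [-0.036, 0.037, 0.057], "delta_rot": [0.004, 0, 0.065], "gripper": -1}, {"linear": [-0.036, 0.037, 0.057], "delta_rot": [0.004, 0, 0.065], "gripper": -1}])

```text
clock: 4.8
position: [0.6308, -0.2164, 0.2183]
tcp_rot: [-179.8, -0.1, 94.5]
wrist_force: [0.7, 0.3, -0.3]
grip_width: 0.0419
```

```bash
python3 - <<'E'
from h import *
s=st()
snap('side','4',(250,110,370,240),4.5)
snap('top','4',(240,110,340,190),8)
E
```

```text
t4.80 p [ 0.6308 -0.2164  0.2183] r [-1.798e+02 -1.000e-01  9.450e+01] F [ 0.7  0.3 -0.3] g 0.0419 j [-20.  30.  89.   0.  62. -24.]
```

View pics/side_4.png

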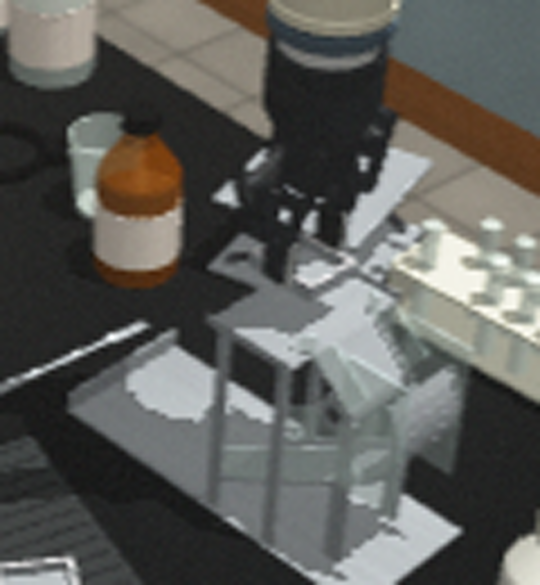

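View pics/top_4.png

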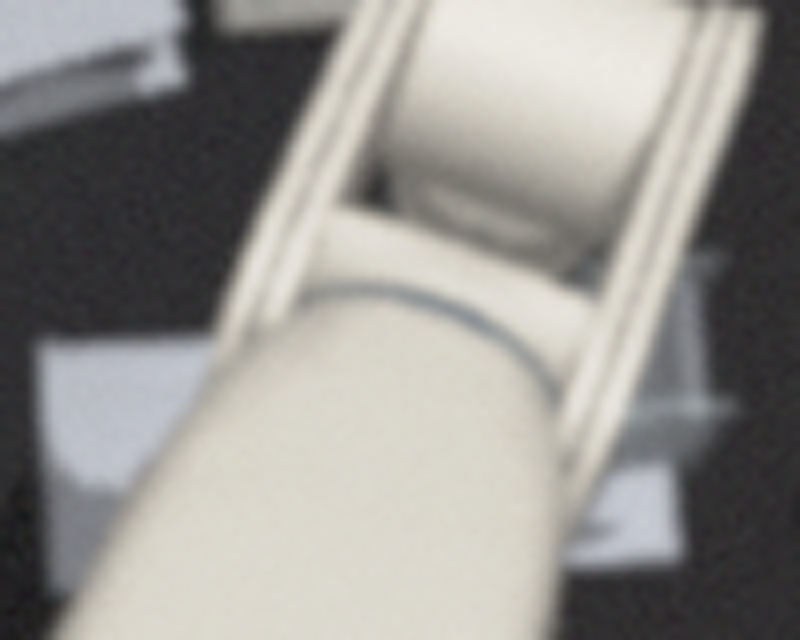

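Call:
play_rows(motion=[{"linear": [0, 0, 0.015], "delta_rot": [0, 0, 0], "gripper": -1}, {"linear": [0, 0, 0.029], "delta_rot": [0, 0, 0], "gripper": -1}, {"linear": [0, 0, 0.029], "delta_rot": [0, 0, 0], "gripper": -1}])

```text
clock: 5.15
position: [0.6309, -0.2159, 0.1899]
tcp_rot: [-179.9, -0.1, 94.5]
wrist_force: [-0.5, -0.0, -1.6]
grip_width: 0.042
```

```bash
python3 - <<'E'
from h import *
s=st()
snap('side','5',(280,130,360,210),8)
E
```

```text
t5.15 p [ 0.6309 -0.2159  0.1899] r [-1.799e+02 -1.000e-01  9.450e+01] F [-0.5 -0.  -1.6] g 0.042 j [-20.  32.  90.   0.  59. -24.]
```

View pics/side_5.png

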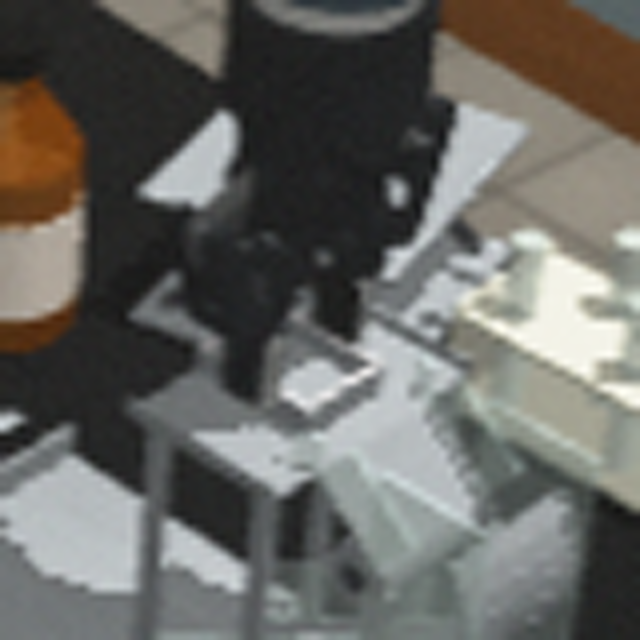

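```bash
python3 - <<'E'
from h import *
S=lambda p:np.array(p,float)/8+[280,130]
a=w('side',S([(380,372),(320,425)]),.184);print('tray front',a.round(4).tolist(),a.mean(0).round(4))
b=w('side',S([(280,495),(130,405),(467,378)]),.170);print('deck fn,rn,ff',b.round(4).tolist())
u=np.array([np.cos(np.radians(-85.4)),np.sin(np.radians(-85.4))]);v=np.array([-u[1],u[0]])
print('along: tray front - deck front', (a.mean(0)[:2]-b[0,:2])@u, 'lateral tray ctr - near edge',(a.mean(0)[:2]-b[0,:2])@v)
print('pred tray front px',((proj('side',np.r_[.6309+.028*u[0],-.2159+.028*u[1],.184])-[280,130])*8))
print('deck front corner from rear side far', w('side',np.array([(425,45)])/7+[260,160],.17))
E
```

```text
tray front [[0.6459, -0.2496, 0.184], [0.6052, -0.2589, 0.184]] [ 0.6256 -0.2543  0.184 ]
deck fn,rn,ff [[0.5778, -0.2678, 0.17], [0.5704, -0.1936, 0.17], [0.6837, -0.2608, 0.17]]
along: tray front - deck front -0.009641614361549032 lateral tray ctr - near edge 0.04867466058727036
pred tray front px [[345.00253668 377.22652892]]
deck front corner from rear side far [[ 0.68064616 -0.18688416  0.17      ]]
```

Call:
play_rows(motion=[{"linear": [0, 0.001, 0.005], "delta_rot": [0, 0, 0], "gripper": -1}, {"linear": [0, 0.001, 0.005], "delta_rot": [0, 0, 0], "gripper": -1}, {"linear": [0, 0.001, 0.005], "delta_rot": [0, 0, 0], "gripper": 0.35}, {"linear": [0, 0.001, 0.005], "delta_rot": [0, 0, 0], "gripper": 0.35}, {"linear": [0, 0.001, 0.005], "delta_rot": [0, 0, 0], "gripper": 0.35}, {"linear": [0, 0.001, -0.03], "delta_rot": [0, 0, 0], "gripper": 0.35}, {"linear": [0, 0.001, -0.05], "delta_rot": [0, 0, 0], "gripper": 0.35}, {"linear": [0, 0.001, -0.05], "delta_rot": [0, 0, 0], "gripper": 0.35}])

```text
clock: 5.87
position: [0.6348, -0.2169, 0.2459]
tcp_rot: [179.7, 0.1, 94.5]
wrist_force: [0.9, 0.5, 0.1]
grip_width: 0.0576
```

```bash
python3 - <<'E'
from h import *
s=st()
# behind: 70 mm back from deck centre along -u
plan(([.626,-.146,.24],94.5),([.626,-.146,.188],94.5))
snap('side','6',(280,130,360,210),8)
E
```

```text
t5.87 p [ 0.6348 -0.2169  0.2459] r [1.797e+02 1.000e-01 9.450e+01] F [0.9 0.5 0.1] g 0.0576 j [-20.  28.  88.   0.  64. -24.]
[ 0.626 -0.146  0.24 ] lin [0.0714, -0.0033, 0.0057] rot [0.006, 0.002, 0.0] rows 1.7
[ 0.626 -0.146  0.188] lin [0.0716, -0.0035, 0.0577] rot [0.006, 0.002, 0.0] rows 1.2
```

View pics/side_6.png

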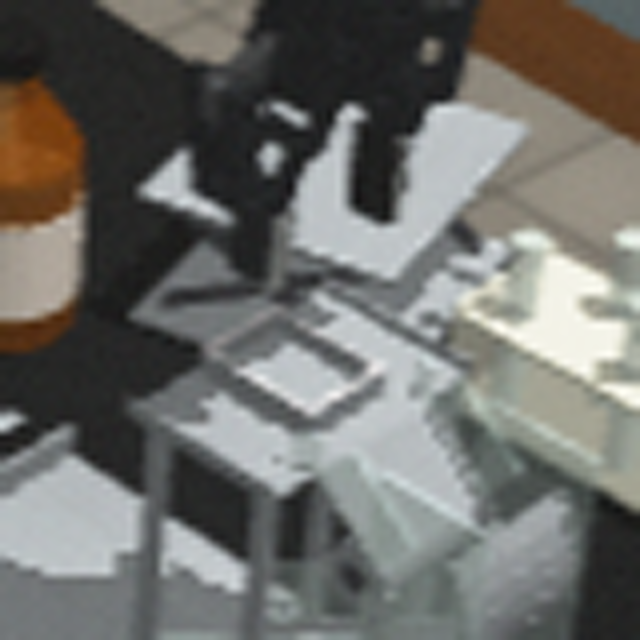

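Call:
play_rows(motion=[{"linear": [0.072, -0.003, 0.005], "delta_rot": [0.006, 0, 0], "gripper": -0.4}, {"linear": [0.072, -0.003, 0.005], "delta_rot": [0.006, 0, 0], "gripper": -0.4}, {"linear": [0.072, -0.003, 0.005], "delta_rot": [0.006, 0, 0], "gripper": -0.4}, {"linear": [0.072, -0.003, 0.04], "delta_rot": [0.006, 0, 0], "gripper": -0.4}, {"linear": [0.072, -0.003, 0.058], "delta_rot": [0.006, 0, 0], "gripper": -0.4}, {"linear": [0.072, -0.003, 0.058], "delta_rot": [0.006, 0, 0], "gripper": -0.4}, {"linear": [0.072, -0.003, 0.058], "delta_rot": [0.006, 0, 0], "gripper": -0.4}])

```text
clock: 6.5
position: [0.6244, -0.1451, 0.1841]
tcp_rot: [-179.7, 0.0, 94.5]
wrist_force: [0.1, -0.8, 1.1]
grip_width: 0.0257
```

```bash
python3 - <<'E'
from h import *
s=st()
snap('side','7',(270,130,350,210),8)
plan(([.6297,-.1865,.188],94.5),([.632,-.2135,.188],94.5))
E
```

```text
t6.50 p [ 0.6244 -0.1451  0.1841] r [-179.7    0.    94.5] F [ 0.1 -0.8  1.1] g 0.0257 j [-14.  30.  94.  -0.  57. -19.]
[ 0.6297 -0.1865  0.188 ] lin [-0.0413, 0.001, -0.0025] rot [-0.003, 0.001, 0.0] rows 1.0
[ 0.632  -0.2135  0.188 ] lin [-0.0684, 0.0012, -0.0024] rot [-0.003, 0.001, 0.0] rows 0.6
```

View pics/side_7.png

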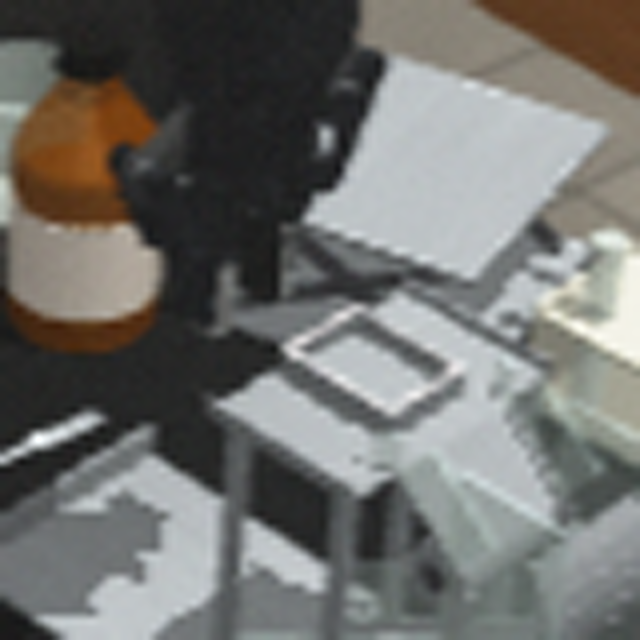

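Call:
play_rows(motion=[{"linear": [-0.015, 0.001, -0.004], "delta_rot": [0, 0, 0], "gripper": -0.4}, {"linear": [-0.028, 0.001, -0.004], "delta_rot": [0, 0, 0], "gripper": -0.4}, {"linear": [-0.036, 0.001, -0.004], "delta_rot": [0, 0, 0], "gripper": -0.4}, {"linear": [-0.044, 0.001, -0.004], "delta_rot": [0, 0, 0], "gripper": -0.4}, {"linear": [-0.052, 0.001, -0.004], "delta_rot": [0, 0, 0], "gripper": -0.4}, {"linear": [-0.06, 0.001, -0.004], "delta_rot": [0, 0, 0], "gripper": -0.4}, {"linear": [-0.066, 0.001, -0.004], "delta_rot": [0, 0, 0], "gripper": -0.4}, {"linear": [-0.068, 0.001, -0.004], "delta_rot": [0, 0, 0], "gripper": -0.4}])

```text
clock: 7.22
position: [0.6318, -0.2143, 0.1896]
tcp_rot: [-179.8, 0.1, 94.5]
wrist_force: [0.2, 0.6, -0.5]
grip_width: 0.0256
```

```bash
python3 - <<'E'
from h import *
s=st()
snap('side','8',(270,130,350,210),8)
E
```

```text
t7.22 p [ 0.6318 -0.2143  0.1896] r [-1.798e+02  1.000e-01  9.450e+01] F [ 0.2  0.6 -0.5] g 0.0256 j [-20.  32.  90.  -0.  59. -24.]
```

View pics/side_8.png

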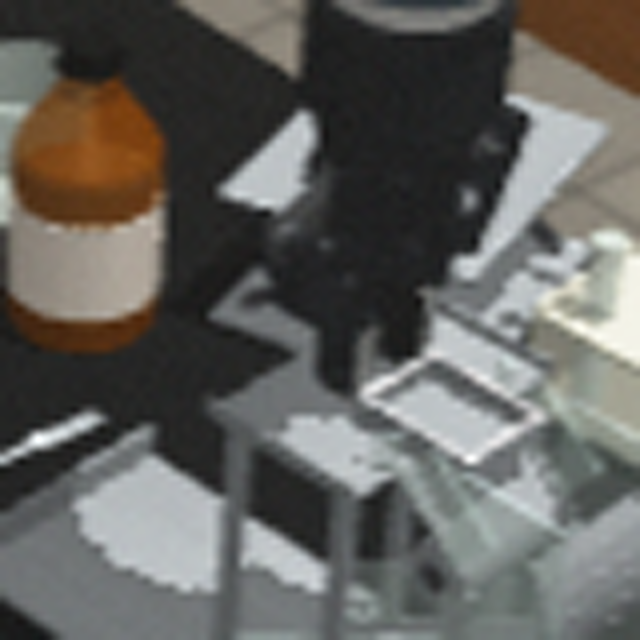

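Call:
play_rows(motion=[{"linear": [-0.004, 0, 0], "delta_rot": [0, 0, 0], "gripper": -0.4}, {"linear": [-0.007, 0, 0], "delta_rot": [0, 0, 0], "gripper": -0.4}, {"linear": [-0.01, 0, 0], "delta_rot": [0, 0, 0], "gripper": -0.4}, {"linear": [-0.012, 0, 0], "delta_rot": [0, 0, 0], "gripper": -0.4}, {"linear": [-0.012, 0, 0], "delta_rot": [0, 0, 0], "gripper": -0.4}])

```text
clock: 7.68
position: [0.6328, -0.2263, 0.1895]
tcp_rot: [-179.8, 0.1, 94.5]
wrist_force: [0.5, 0.8, -0.4]
grip_width: 0.0254
```

```bash
python3 - <<'E'
from h import *
s=st()
snap('side','9',(270,130,350,210),8)
E
```

```text
t7.68 p [ 0.6328 -0.2263  0.1895] r [-1.798e+02  1.000e-01  9.450e+01] F [ 0.5  0.8 -0.4] g 0.0254 j [-21.  32.  89.  -0.  59. -25.]
```

View pics/side_9.png

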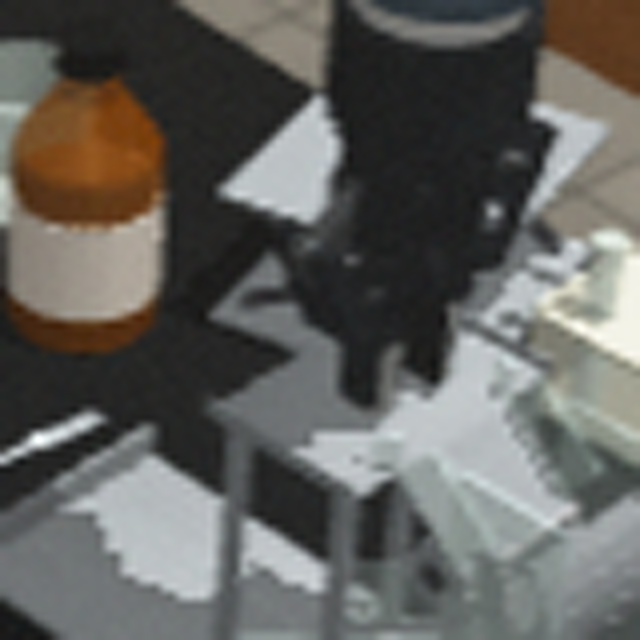

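Call:
play_rows(motion=[{"linear": [0, 0, -0.035], "delta_rot": [0, 0, 0], "gripper": 0.0}, {"linear": [0.02, 0, -0.06], "delta_rot": [0, 0, 0], "gripper": 0.6}, {"linear": [0.06, 0, -0.06], "delta_rot": [0, 0, 0], "gripper": 0.6}, {"linear": [0.1, 0, -0.06], "delta_rot": [0, 0, 0], "gripper": 0.6}, {"linear": [0.14, 0, -0.06], "delta_rot": [0, 0, 0], "gripper": 0.6}, {"linear": [0.18, 0, -0.06], "delta_rot": [0, 0, 0], "gripper": 0.6}, {"linear": [0.22, 0, -0.06], "delta_rot": [0, 0, 0], "gripper": 0.6}, {"linear": [0.22, 0, -0.06], "delta_rot": [0, 0, 0], "gripper": 0.6}])

```text
clock: 8.4
position: [0.6149, -0.0004, 0.2494]
tcp_rot: [-179.8, -0.0, 94.7]
wrist_force: [0.3, 0.3, -0.5]
grip_width: 0.0683
```

```bash
python3 - <<'E'
from h import *
s=st()
snap('side','10',(250,160,350,250),7)
snap('top','10',(240,130,340,200),8)
E
```

```text
t8.40 p [ 6.149e-01 -4.000e-04  2.494e-01] r [-179.8   -0.    94.7] F [ 0.3  0.3 -0.5] g 0.0683 j [-1. 24. 95.  0. 62. -6.]
```

View pics/side_10.png

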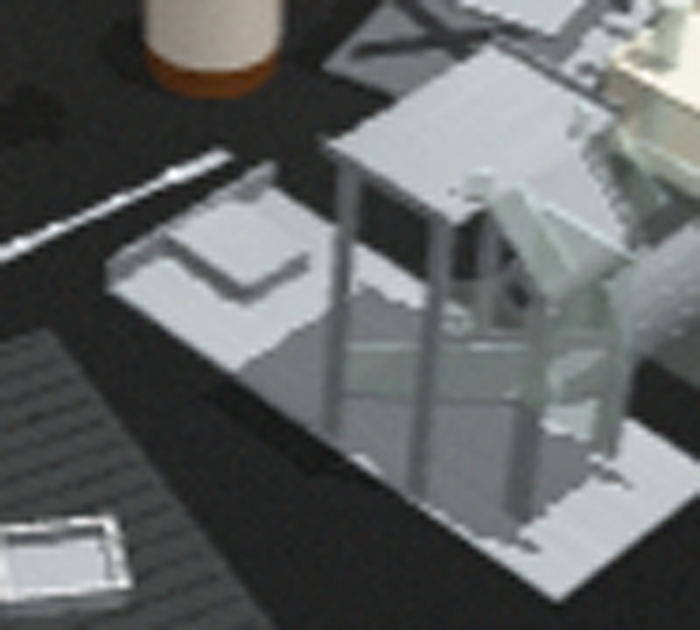

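View pics/top_10.png

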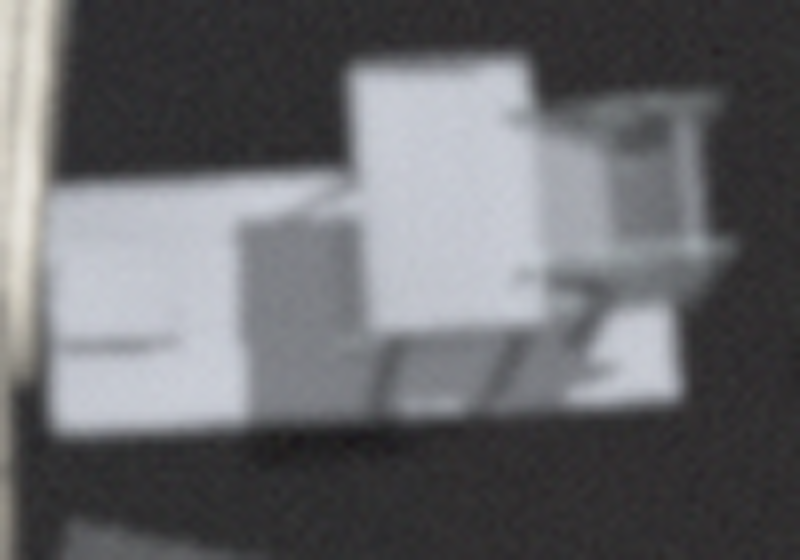

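```bash
python3 - <<'E'
from h import *
S=lambda p:np.array(p,float)/7+[250,160]
q=w('side',S([(165,238),(240,288),(310,250)]),.017);print(q.round(4).tolist(), ((q[0]+q[2])/2).round(4), np.linalg.norm(q[0]-q[1]),np.linalg.norm(q[2]-q[1]))
T=lambda p:np.array(p,float)/8+[240,130]
print('near edge bottom top view',w('top',T([(62,347),(180,340)]),.004).round(4).tolist())
print('mat ctr pred check: stop', w('top',T([(62,180)]),.02))
E
```

```text
[[0.5952, -0.0607, 0.017], [0.5997, -0.1127, 0.017], [0.6459, -0.1121, 0.017]] [ 0.6205 -0.0864  0.017 ] 0.052119306478212626 0.046165002454808805
near edge bottom top view [[0.6018, -0.0556, 0.004], [0.6066, -0.1103, 0.004]]
mat ctr pred check: stop [[ 0.67745622 -0.05377285  0.02      ]]
```

```bash
python3 - <<'E'
from h import *
plan(([.624,-.083,.2],94.7),([.625,-.084,.022],94.7))
E
```

```text
[ 0.624 -0.083  0.2  ] lin [-0.0784, 0.0021, 0.0495] rot [-0.003, 0.002, -0.001] rows 2.2
[ 0.625 -0.084  0.022] lin [-0.0792, 0.0036, 0.2275] rot [-0.003, 0.002, -0.001] rows 4.3
```

Call:
play_rows(motion=[{"linear": [-0.079, 0.002, 0.05], "delta_rot": [0, 0, 0], "gripper": 0.6}, {"linear": [-0.079, 0.002, 0.05], "delta_rot": [0, 0, 0], "gripper": 0.6}, {"linear": [-0.079, 0.002, 0.05], "delta_rot": [0, 0, 0], "gripper": 0.6}, {"linear": [-0.079, 0.002, 0.09], "delta_rot": [0, 0, 0], "gripper": 0.6}, {"linear": [-0.079, 0.003, 0.13], "delta_rot": [0, 0, 0], "gripper": 0.6}, {"linear": [-0.079, 0.003, 0.16], "delta_rot": [0, 0, 0], "gripper": 0.6}, {"linear": [-0.079, 0.004, 0.18], "delta_rot": [0, 0, 0], "gripper": 0.6}, {"linear": [-0.079, 0.004, 0.18], "delta_rot": [0, 0, 0], "gripper": 0.6}])

```text
clock: 9.17
position: [0.6224, -0.0847, 0.0648]
tcp_rot: [-179.4, -0.0, 94.5]
wrist_force: [0.1, -0.1, 0.8]
grip_width: 0.0687
```

```bash
python3 - <<'E'
from h import *
s=st()
plan(([.625,-.084,.022],94.7))
snap('side','11',(250,130,350,220),7)
E
```

```text
t9.17 p [ 0.6224 -0.0847  0.0648] r [-179.4   -0.    94.5] F [ 0.1 -0.1  0.8] g 0.0687 j [ -9.  39.  98.  -0.  44. -13.]
[ 0.625 -0.084  0.022] lin [0.0005, 0.0031, 0.0428] rot [-0.011, -0.0, -0.003] rows 1.0
```

View pics/side_11.png

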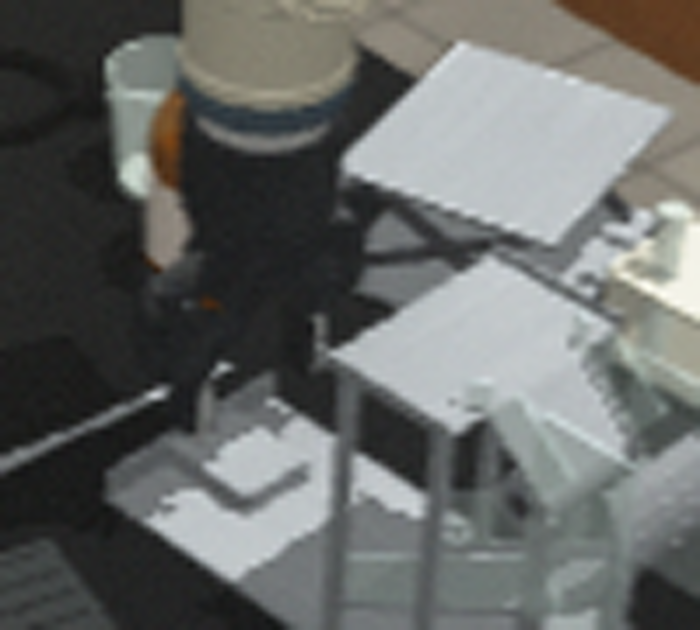

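Call:
play_rows(motion=[{"linear": [0.0, 0.003, 0.025], "delta_rot": [-0.011, 0, 0], "gripper": 0.6}, {"linear": [0.0, 0.003, 0.042], "delta_rot": [-0.011, 0, 0], "gripper": 0.6}, {"linear": [0.0, 0.003, 0.042], "delta_rot": [-0.011, 0, 0], "gripper": 0.6}, {"linear": [0.0, 0.003, 0.042], "delta_rot": [-0.011, 0, 0], "gripper": -1}, {"linear": [0.0, 0.003, 0.042], "delta_rot": [-0.011, 0, 0], "gripper": -1}, {"linear": [0.0, 0.003, 0.042], "delta_rot": [-0.011, 0, 0], "gripper": -1}, {"linear": [0.0, 0.003, 0.042], "delta_rot": [-0.011, 0, 0], "gripper": -1}, {"linear": [0.0, 0.003, 0.042], "delta_rot": [-0.011, 0, 0], "gripper": -1}])

```text
clock: 9.88
position: [0.6283, -0.085, 0.0278]
tcp_rot: [179.6, 0.1, 94.6]
wrist_force: [-0.6, -1.3, 7.8]
grip_width: 0.0422
```

```bash
python3 - <<'E'
from h import *
s=st()
snap('side','12',(250,130,350,220),7)
E
```

```text
t9.88 p [ 0.6283 -0.085   0.0278] r [1.796e+02 1.000e-01 9.460e+01] F [-0.6 -1.3  7.8] g 0.0422 j [ -9.  42.  98.   0.  40. -13.]
```

View pics/side_12.png

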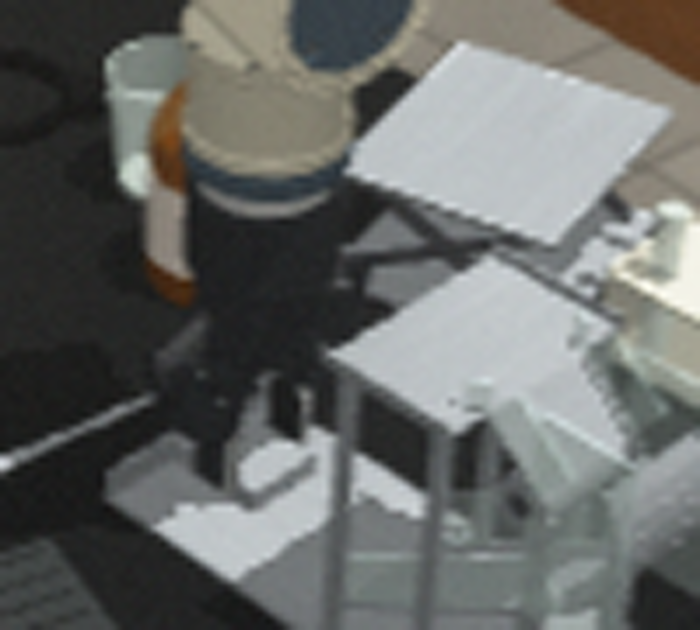

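Call:
play_rows(motion=[{"linear": [0.0, 0.0, -0.02], "delta_rot": [0, 0, 0], "gripper": -1}, {"linear": [0.0, 0.0, -0.04], "delta_rot": [0, 0, 0], "gripper": -1}, {"linear": [0.0, 0.0, -0.07], "delta_rot": [0, 0, 0], "gripper": -1}, {"linear": [0.0, 0.0, -0.1], "delta_rot": [0, 0, 0], "gripper": -1}, {"linear": [0.0, 0.0, -0.1], "delta_rot": [0, 0, 0], "gripper": -1}])

```text
clock: 10.35
position: [0.6315, -0.0854, 0.135]
tcp_rot: [179.0, 0.2, 94.6]
wrist_force: [1.3, 0.4, -0.8]
grip_width: 0.0419
```

```bash
python3 - <<'E'
from h import *
s=st()
snap('side','13',(250,100,350,190),7)
E
```

```text
t10.35 p [ 0.6315 -0.0854  0.135 ] r [179.    0.2  94.6] F [ 1.3  0.4 -0.8] g 0.0419 j [ -9.  33.  96.   0.  50. -13.]
```

View pics/side_13.png

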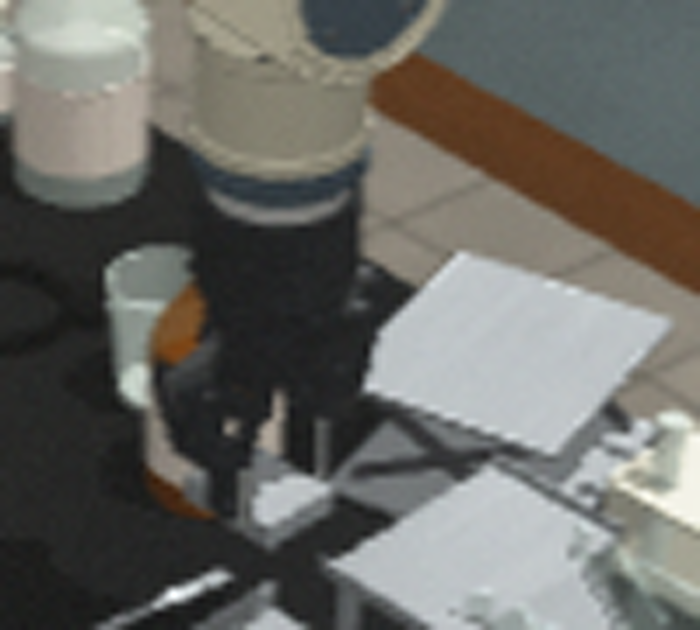

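```bash
python3 - <<'E'
from h import *
print('bottle top', w('top',[[217,128]],.15).round(3), w('top',[[216,147]],.0).round(3))
plan(([.56,.05,.18],90),([.4782,.2251,.16],84.5))
E
```

```text
bottle top [[0.725 0.051 0.15 ]] [[0.701 0.066 0.   ]]
[0.56 0.05 0.18] lin [0.1402, -0.0587, -0.0488] rot [0.015, 0.003, 0.08] rows 3.8
[0.4782 0.2251 0.16  ] lin [0.3214, -0.1266, -0.0305] rot [0.015, 0.002, 0.176] rows 4.7
```

Call:
play_rows(motion=[{"linear": [0.14, -0.059, -0.049], "delta_rot": [0.015, 0, 0.08], "gripper": -1}, {"linear": [0.14, -0.059, -0.049], "delta_rot": [0.015, 0, 0.08], "gripper": -1}, {"linear": [0.14, -0.059, -0.049], "delta_rot": [0.015, 0, 0.08], "gripper": -1}, {"linear": [0.14, -0.059, -0.049], "delta_rot": [0.015, 0, 0.08], "gripper": -1}, {"linear": [0.321, -0.127, -0.03], "delta_rot": [0.015, 0, 0.176], "gripper": -1}, {"linear": [0.321, -0.127, -0.03], "delta_rot": [0.015, 0, 0.176], "gripper": -1}, {"linear": [0.321, -0.127, -0.03], "delta_rot": [0.015, 0, 0.176], "gripper": -1}, {"linear": [0.321, -0.127, -0.03], "delta_rot": [0.015, 0, 0.176], "gripper": -1}])

```text
clock: 11.07
position: [0.488, 0.2012, 0.1623]
tcp_rot: [180.0, 0.1, 84.5]
wrist_force: [0.3, 0.9, -0.2]
grip_width: 0.0417
```

```bash
python3 - <<'E'
from h import *
st()
plan(([.4782,.2251,.12],84.5),([.4782,.2251,.05],84.5))
E
```

```text
t11.07 p [0.488  0.2012 0.1623] r [1.80e+02 1.00e-01 8.45e+01] F [ 0.3  0.9 -0.2] g 0.0417 j [ 21.  23. 109.  -0.  47.  27.]
[0.4782 0.2251 0.12  ] lin [0.0229, -0.0121, 0.0422] rot [0.001, 0.002, -0.001] rows 1.2
[0.4782 0.2251 0.05  ] lin [0.0231, -0.0122, 0.1122] rot [0.001, 0.002, -0.001] rows 1.7
```

Call:
play_rows(motion=[{"linear": [0.023, -0.012, 0.03], "delta_rot": [0, 0.002, 0], "gripper": -1}, {"linear": [0.023, -0.012, 0.05], "delta_rot": [0, 0.002, 0], "gripper": -1}, {"linear": [0.023, -0.012, 0.08], "delta_rot": [0, 0.002, 0], "gripper": -1}, {"linear": [0.023, -0.012, 0.1], "delta_rot": [0, 0.002, 0], "gripper": -1}, {"linear": [0.023, -0.012, 0.112], "delta_rot": [0, 0.002, 0], "gripper": -1}, {"linear": [0.023, -0.012, 0.112], "delta_rot": [0, 0.002, 0], "gripper": -1}])

```text
clock: 11.57
position: [0.4766, 0.2243, 0.0478]
tcp_rot: [-179.8, 0.1, 84.5]
wrist_force: [-0.3, -0.6, -0.3]
grip_width: 0.0419
```

```bash
python3 - <<'E'
from h import *
st()
snap('side','14',(150,80,260,200),5)
E
```

```text
t11.57 p [0.4766 0.2243 0.0478] r [-1.798e+02  1.000e-01  8.450e+01] F [-0.3 -0.6 -0.3] g 0.0419 j [ 24.  35. 111.  -0.  34.  29.]
```

View pics/side_14.png

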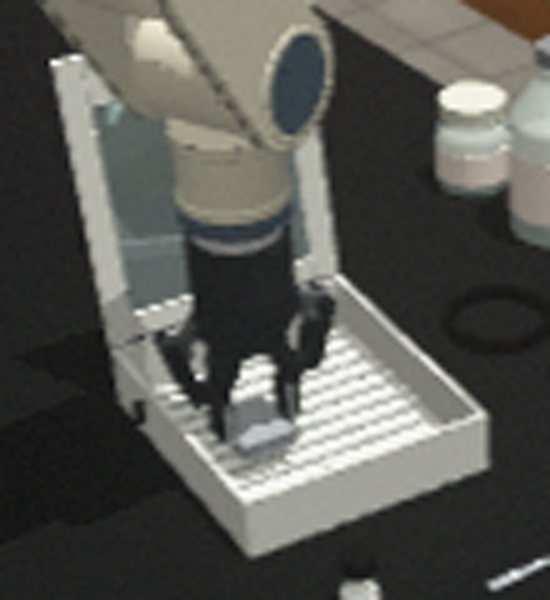

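Call:
play_rows(motion=[{"linear": [0, 0, 0.012], "delta_rot": [0, 0, 0], "gripper": -1}, {"linear": [0, 0, 0.018], "delta_rot": [0, 0, 0], "gripper": -1}, {"linear": [0, 0, 0.021], "delta_rot": [0, 0, 0], "gripper": -1}, {"linear": [0, 0, 0.022], "delta_rot": [0, 0, 0], "gripper": -1}, {"linear": [0, 0, 0.022], "delta_rot": [0, 0, 0], "gripper": -1}])

```text
clock: 12.03
position: [0.4778, 0.2245, 0.0279]
tcp_rot: [-179.9, 0.1, 84.4]
wrist_force: [-0.7, 0.3, -0.2]
grip_width: 0.0426
```

Call:
play_rows(motion=[{"linear": [0, 0, 0.003], "delta_rot": [0, 0, 0], "gripper": -1}, {"linear": [0, 0, 0.003], "delta_rot": [0, 0, 0], "gripper": -1}, {"linear": [0, 0, 0.003], "delta_rot": [0, 0, 0], "gripper": -1}])

```text
clock: 12.28
position: [0.4787, 0.2249, 0.0265]
tcp_rot: [180.0, 0.0, 84.4]
wrist_force: [-3.4, -1.6, 15.5]
grip_width: 0.0422
```

Call:
play_rows(motion=[{"linear": [0, 0, 0], "delta_rot": [0, 0, 0], "gripper": 0.3}, {"linear": [0, 0, 0], "delta_rot": [0, 0, 0], "gripper": 0.3}, {"linear": [0, 0, 0], "delta_rot": [0, 0, 0], "gripper": 0.3}, {"linear": [0, 0, -0.02], "delta_rot": [0, 0, 0], "gripper": 0.3}, {"linear": [0, 0, -0.06], "delta_rot": [0, 0, 0], "gripper": 0.3}, {"linear": [0, 0, -0.1], "delta_rot": [0, 0, 0], "gripper": 0.3}, {"linear": [-0.03, 0, -0.14], "delta_rot": [0, 0, 0], "gripper": 0.3}, {"linear": [-0.07, 0, -0.17], "delta_rot": [0, 0, 0], "gripper": 0.55}])

```text
clock: 12.95
position: [0.4742, 0.1689, 0.1888]
tcp_rot: [179.8, -0.1, 84.6]
wrist_force: [1.1, 1.0, 1.0]
grip_width: 0.0655
```

```bash
python3 - <<'E'
from h import *
st()
a=snap('side','15',(150,80,300,280),3)
snap('top','15',(90,130,250,250),5)
cv2.imwrite('pics/s15b.png',cv2.resize(a[200:300,220:320],None,fx=6,fy=6,interpolation=cv2.INTER_CUBIC))
plan(([.47,.05,.28],100),([.42,-.19,.2],148))
E
```

```text
t12.95 p [0.4742 0.1689 0.1888] r [ 1.798e+02 -1.000e-01  8.460e+01] F [1.1 1.  1. ] g 0.0655 j [ 18.  19. 111.  -0.  49.  24.]
[0.47 0.05 0.28] lin [-0.1156, 0.0076, -0.0901] rot [0.007, -0.001, -0.274] rows 3.5
[ 0.42 -0.19  0.2 ] lin [-0.3595, -0.0189, -0.0107] rot [0.007, 0.002, -1.111] rows 6.7
```

View pics/side_15.png

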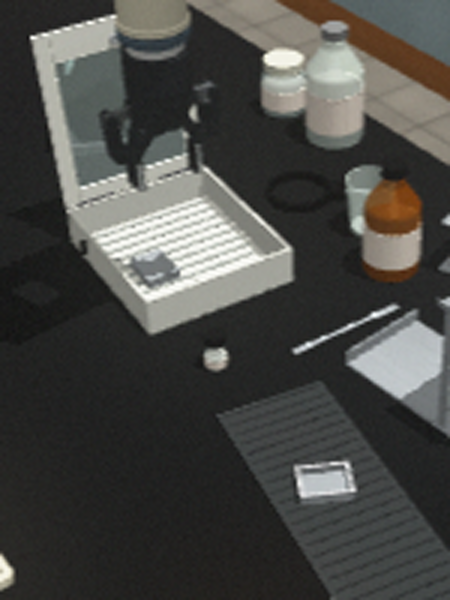

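View pics/top_15.png

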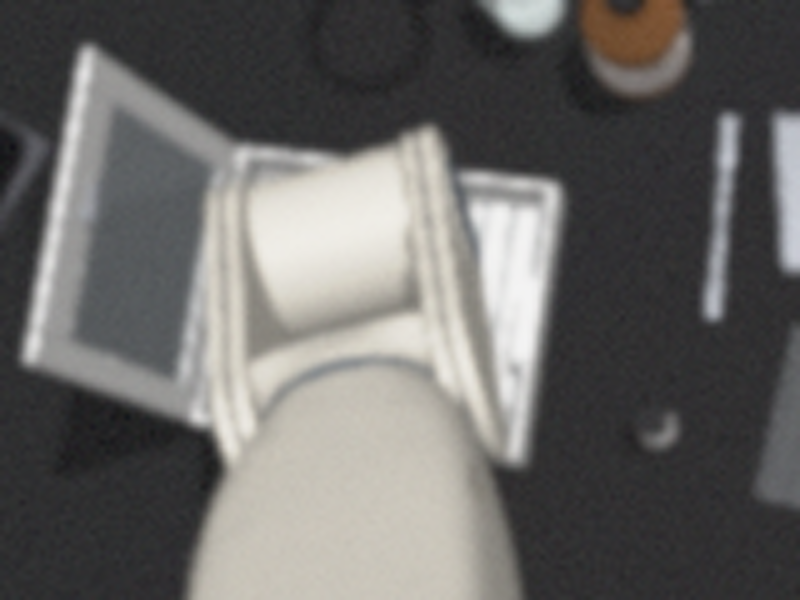

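```bash
python3 - <<'E'
from h import *
plan(([.48,.06,.24],100),([.43,-.12,.18],151),([.419,-.197,.1],151))
E
```

```text
[0.48 0.06 0.24] lin [-0.1047, 0.0163, -0.05] rot [0.007, -0.001, -0.274] rows 2.8
[ 0.43 -0.12  0.18] lin [-0.2889, -0.016, 0.0095] rot [0.007, 0.002, -1.164] rows 7.1
[ 0.419 -0.197  0.1  ] lin [-0.3668, -0.0199, 0.0893] rot [0.007, 0.002, -1.164] rows 2.7
```

Call:
play_rows(motion=[{"linear": [-0.105, 0.016, -0.05], "delta_rot": [0.007, 0, -0.274], "gripper": 0.6}, {"linear": [-0.105, 0.016, -0.05], "delta_rot": [0.007, 0, -0.274], "gripper": 0.6}, {"linear": [-0.105, 0.016, -0.05], "delta_rot": [0.007, 0, -0.274], "gripper": 0.6}, {"linear": [-0.289, -0.016, 0.01], "delta_rot": [0.007, 0, -1.164], "gripper": 0.6}, {"linear": [-0.289, -0.016, 0.01], "delta_rot": [0.007, 0, -1.164], "gripper": 0.6}, {"linear": [-0.289, -0.016, 0.01], "delta_rot": [0.007, 0, -1.164], "gripper": 0.6}, {"linear": [-0.289, -0.016, 0.01], "delta_rot": [0.007, 0, -1.164], "gripper": 0.6}, {"linear": [-0.289, -0.016, 0.01], "delta_rot": [0.007, 0, -1.164], "gripper": 0.6}])

```text
clock: 13.72
position: [0.4334, -0.1073, 0.183]
tcp_rot: [-180.0, 0.0, 131.7]
wrist_force: [0.5, -0.2, -0.3]
grip_width: 0.0681
```

```bash
python3 - <<'E'
from h import *
st()
plan(([.419,-.197,.1],151),([.419,-.197,.024],151))
E
```

```text
t13.72 p [ 0.4334 -0.1073  0.183 ] r [-180.     0.   131.7] F [ 0.5 -0.2 -0.3] g 0.0681 j [-15.  15. 118.  -0.  46. -57.]
[ 0.419 -0.197  0.1  ] lin [-0.0573, -0.0704, 0.0831] rot [-0.001, 0.0, -0.336] rows 3.0
[ 0.419 -0.197  0.024] lin [-0.0573, -0.0703, 0.1591] rot [-0.001, 0.0, -0.336] rows 1.8
```

Call:
play_rows(motion=[{"linear": [-0.057, -0.07, 0.083], "delta_rot": [0, 0, -0.336], "gripper": 0.6}, {"linear": [-0.057, -0.07, 0.083], "delta_rot": [0, 0, -0.336], "gripper": 0.6}, {"linear": [-0.057, -0.07, 0.083], "delta_rot": [0, 0, -0.336], "gripper": 0.6}, {"linear": [-0.057, -0.07, 0.083], "delta_rot": [0, 0, -0.336], "gripper": 0.6}, {"linear": [-0.057, -0.07, 0.11], "delta_rot": [0, 0, -0.336], "gripper": 0.6}, {"linear": [-0.057, -0.07, 0.12], "delta_rot": [0, 0, -0.336], "gripper": 0.6}, {"linear": [-0.057, -0.07, 0.12], "delta_rot": [0, 0, -0.336], "gripper": 0.6}])

```text
clock: 14.3
position: [0.4175, -0.1953, 0.0609]
tcp_rot: [-179.9, -0.3, 150.9]
wrist_force: [-0.0, 0.0, 0.1]
grip_width: 0.0683
```

```bash
python3 - <<'E'
from h import *
st()
plan(([.419,-.197,.024],151))
snap('side','16',(220,160,320,290),4.5)
E
```

```text
t14.30 p [ 0.4175 -0.1953  0.0609] r [-179.9   -0.3  150.9] F [-0.   0.   0.1] g 0.0683 j [-27.  30. 119.  -0.  31. -87.]
[ 0.419 -0.197  0.024] lin [-0.0023, -0.0007, 0.0369] rot [-0.001, -0.005, -0.001] rows 0.9
```

View pics/side_16.png

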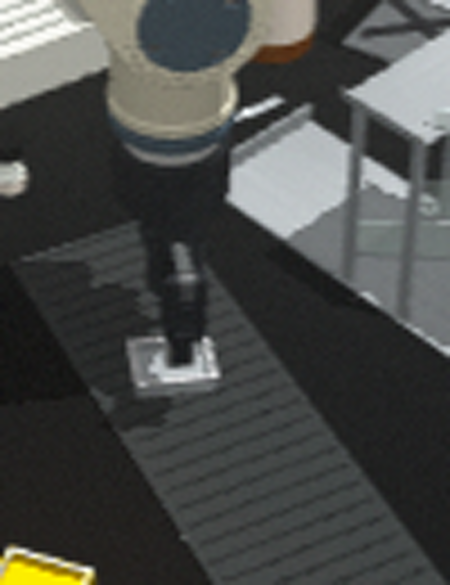

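Call:
play_rows(motion=[{"linear": [-0.001, 0, 0.025], "delta_rot": [0, -0.005, 0], "gripper": 0.6}, {"linear": [-0.001, 0, 0.037], "delta_rot": [0, -0.005, 0], "gripper": 0.6}, {"linear": [-0.001, 0, 0.037], "delta_rot": [0, -0.005, 0], "gripper": 0.6}, {"linear": [-0.001, 0, 0.037], "delta_rot": [0, -0.005, 0], "gripper": -1}, {"linear": [-0.001, 0, 0.037], "delta_rot": [0, -0.005, 0], "gripper": -1}, {"linear": [-0.001, 0, 0.037], "delta_rot": [0, -0.005, 0], "gripper": -1}, {"linear": [-0.001, 0, 0.037], "delta_rot": [0, -0.005, 0], "gripper": -1}, {"linear": [-0.001, 0, 0.037], "delta_rot": [0, -0.005, 0], "gripper": -1}])

```text
clock: 15.02
position: [0.42, -0.1961, 0.0266]
tcp_rot: [-180.0, 0.2, 151.0]
wrist_force: [-0.9, 2.3, 7.5]
grip_width: 0.0423
```

```bash
python3 - <<'E'
from h import *
st()
plan(([.42,-.197,.12],151),([.5,-.15,.27],120),([.628,-.18,.27],94.5))
E
```

```text
t15.02 p [ 0.42   -0.1961  0.0266] r [-180.     0.2  151. ] F [-0.9  2.3  7.5] g 0.0423 j [-26.  34. 119.  -0.  26. -87.]
[ 0.42  -0.197  0.12 ] lin [-0.0008, -0.0008, -0.0934] rot [-0.001, 0.004, -0.0] rows 2.2
[ 0.5  -0.15  0.27] lin [-0.0486, 0.079, -0.2432] rot [0.0, 0.004, 0.541] rows 4.3
[ 0.628 -0.18   0.27 ] lin [-0.1751, 0.1149, -0.2428] rot [0.001, 0.004, 0.986] rows 3.6
```

Call:
play_rows(motion=[{"linear": [0, 0, -0.04], "delta_rot": [0, 0, 0], "gripper": -1}, {"linear": [0, 0, -0.08], "delta_rot": [0, 0, 0], "gripper": -1}, {"linear": [-0.049, 0.079, -0.243], "delta_rot": [0, 0.004, 0.541], "gripper": -1}, {"linear": [-0.049, 0.079, -0.243], "delta_rot": [0, 0.004, 0.541], "gripper": -1}, {"linear": [-0.049, 0.079, -0.243], "delta_rot": [0, 0.004, 0.541], "gripper": -1}, {"linear": [-0.049, 0.079, -0.243], "delta_rot": [0, 0.004, 0.541], "gripper": -1}, {"linear": [-0.049, 0.079, -0.243], "delta_rot": [0, 0.004, 0.541], "gripper": -1}])

```text
clock: 15.6
position: [0.5036, -0.1497, 0.2759]
tcp_rot: [179.6, 0.4, 119.6]
wrist_force: [1.3, 0.1, -1.0]
grip_width: 0.0417
```

```bash
python3 - <<'E'
from h import *
st()
plan(([.628,-.19,.26],94.5),([.632,-.216,.215],94.5))
E
```

```text
t15.60 p [ 0.5036 -0.1497  0.2759] r [179.6   0.4 119.6] F [ 1.3  0.1 -1. ] g 0.0417 j [-18.  14. 105.   0.  61. -48.]
[ 0.628 -0.19   0.26 ] lin [-0.0964, 0.0881, 0.017] rot [0.008, 0.005, 0.439] rows 3.5
[ 0.632 -0.216  0.215] lin [-0.1207, 0.0784, 0.0621] rot [0.008, 0.005, 0.439] rows 1.2
```

Call:
play_rows(motion=[{"linear": [-0.096, 0.088, 0.017], "delta_rot": [0.008, 0.005, 0.439], "gripper": -1}, {"linear": [-0.096, 0.088, 0.017], "delta_rot": [0.008, 0.005, 0.439], "gripper": -1}, {"linear": [-0.096, 0.088, 0.017], "delta_rot": [0.008, 0.005, 0.439], "gripper": -1}, {"linear": [-0.096, 0.088, 0.017], "delta_rot": [0.008, 0.005, 0.439], "gripper": -1}, {"linear": [-0.12, 0.078, 0.04], "delta_rot": [0.008, 0.005, 0.439], "gripper": -1}, {"linear": [-0.12, 0.078, 0.062], "delta_rot": [0.008, 0.005, 0.439], "gripper": -1}, {"linear": [-0.12, 0.078, 0.062], "delta_rot": [0.008, 0.005, 0.439], "gripper": -1}])

```text
clock: 16.18
position: [0.629, -0.2155, 0.2114]
tcp_rot: [-179.6, -0.2, 94.4]
wrist_force: [-0.9, 0.1, -1.9]
grip_width: 0.042
```

```bash
python3 - <<'E'
from h import *
st()
plan(([.632,-.216,.189],94.5))
snap('side','17',(270,130,350,210),8)
E
```

```text
t16.18 p [ 0.629  -0.2155  0.2114] r [-179.6   -0.2   94.4] F [-0.9  0.1 -1.9] g 0.042 j [-20.  30.  89.   0.  61. -24.]
[ 0.632 -0.216  0.189] lin [-0.0008, 0.0031, 0.0223] rot [-0.006, -0.003, -0.001] rows 0.5
```

View pics/side_17.png

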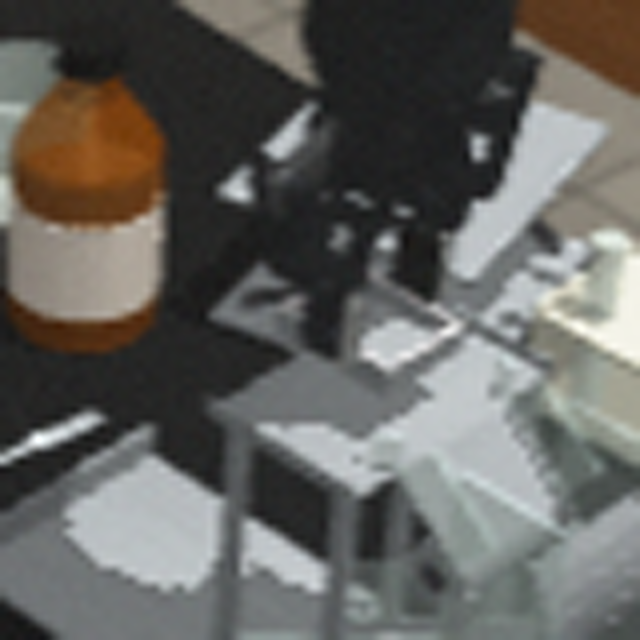

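Tray held over the deck (front corner at about (465,325)), square. Lower and release.

Call:
play_rows(motion=[{"linear": [-0.001, 0.003, 0.018], "delta_rot": [-0.006, 0, 0], "gripper": -1}, {"linear": [-0.001, 0.003, 0.024], "delta_rot": [-0.006, 0, 0], "gripper": -1}, {"linear": [-0.001, 0.003, 0.024], "delta_rot": [-0.006, 0, 0], "gripper": -1}, {"linear": [-0.001, 0.003, 0.024], "delta_rot": [-0.006, 0, 0], "gripper": 0.3}, {"linear": [-0.001, 0.003, 0.024], "delta_rot": [-0.006, 0, 0], "gripper": 0.3}, {"linear": [-0.001, 0.003, 0.024], "delta_rot": [-0.006, 0, 0], "gripper": 0.3}, {"linear": [-0.001, 0.003, 0.0], "delta_rot": [-0.006, 0, 0], "gripper": 0.3}, {"linear": [-0.001, 0.003, -0.03], "delta_rot": [-0.006, 0, 0], "gripper": 0.3}])

```text
clock: 16.9
position: [0.6312, -0.2153, 0.2419]
tcp_rot: [-179.8, -0.3, 94.5]
wrist_force: [-0.3, 0.6, 0.3]
grip_width: 0.0556
```

```bash
python3 - <<'E'
from h import *
st()
plan(([.626,-.146,.24],94.5),([.626,-.146,.189],94.5))
snap('side','18',(270,130,350,210),8)
E
```

```text
t16.90 p [ 0.6312 -0.2153  0.2419] r [-179.8   -0.3   94.5] F [-0.3  0.6  0.3] g 0.0556 j [-20.  28.  88.   0.  64. -24.]
[ 0.626 -0.146  0.24 ] lin [0.0695, 0.0002, 0.0023] rot [-0.003, -0.005, -0.001] rows 1.7
[ 0.626 -0.146  0.189] lin [0.0693, 0.0004, 0.0533] rot [-0.003, -0.005, -0.001] rows 1.2
```

View pics/side_18.png

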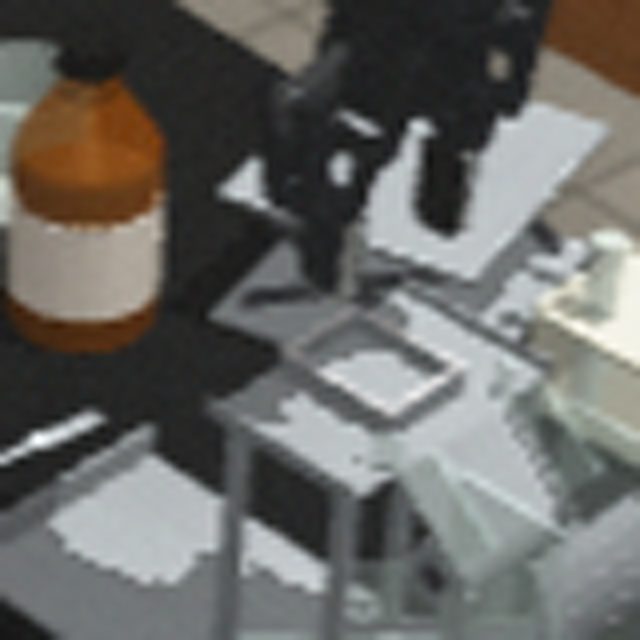

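Same spot as the first tray. Go behind it and lower.

Call:
play_rows(motion=[{"linear": [0.07, 0, 0.002], "delta_rot": [0, 0, 0], "gripper": -0.4}, {"linear": [0.07, 0, 0.002], "delta_rot": [0, 0, 0], "gripper": -0.4}, {"linear": [0.07, 0, 0.002], "delta_rot": [0, 0, 0], "gripper": -0.4}, {"linear": [0.07, 0, 0.04], "delta_rot": [0, 0, 0], "gripper": -0.4}, {"linear": [0.07, 0, 0.053], "delta_rot": [0, 0, 0], "gripper": -0.4}, {"linear": [0.07, 0, 0.053], "delta_rot": [0, 0, 0], "gripper": -0.4}, {"linear": [0.07, 0, 0.053], "delta_rot": [0, 0, 0], "gripper": -0.4}])

```text
clock: 17.53
position: [0.6294, -0.1472, 0.1968]
tcp_rot: [179.7, -0.0, 94.4]
wrist_force: [0.6, -0.4, -0.1]
grip_width: 0.0257
```

```bash
python3 - <<'E'
from h import *
st()
plan(([.632,-.2143,.1895],94.5),([.633,-.2263,.1895],94.5))
E
```

```text
t17.53 p [ 0.6294 -0.1472  0.1968] r [179.7  -0.   94.4] F [ 0.6 -0.4 -0.1] g 0.0257 j [-14.  29.  93.   0.  57. -19.]
[ 0.632  -0.2143  0.1895] lin [-0.0671, -0.0026, 0.0073] rot [0.005, -0.0, -0.001] rows 1.6
[ 0.633  -0.2263  0.1895] lin [-0.0792, -0.0026, 0.0073] rot [0.005, -0.0, -0.001] rows 0.3
```

Call:
play_rows(motion=[{"linear": [0, -0.002, 0.008], "delta_rot": [0.005, 0, 0], "gripper": -0.4}, {"linear": [-0.015, -0.003, 0.008], "delta_rot": [0.005, 0, 0], "gripper": -0.4}, {"linear": [-0.028, -0.003, 0.008], "delta_rot": [0.005, 0, 0], "gripper": -0.4}, {"linear": [-0.036, -0.003, 0.008], "delta_rot": [0.005, 0, 0], "gripper": -0.4}, {"linear": [-0.044, -0.003, 0.008], "delta_rot": [0.005, 0, 0], "gripper": -0.4}, {"linear": [-0.052, -0.003, 0.008], "delta_rot": [0.005, 0, 0], "gripper": -0.4}, {"linear": [-0.06, -0.003, 0.008], "delta_rot": [0.005, 0, 0], "gripper": -0.4}, {"linear": [-0.065, -0.003, 0.008], "delta_rot": [0.005, 0, 0], "gripper": -0.4}])

```text
clock: 18.2
position: [0.6316, -0.2135, 0.1889]
tcp_rot: [180.0, -0.0, 94.4]
wrist_force: [0.7, 0.5, 0.1]
grip_width: 0.0258
```

```bash
python3 - <<'E'
from h import *
st()
snap('side','19',(270,130,350,210),8)
E
```

```text
t18.20 p [ 0.6316 -0.2135  0.1889] r [180.   -0.   94.4] F [0.7 0.5 0.1] g 0.0258 j [-20.  32.  90.   0.  58. -24.]
```

View pics/side_19.png

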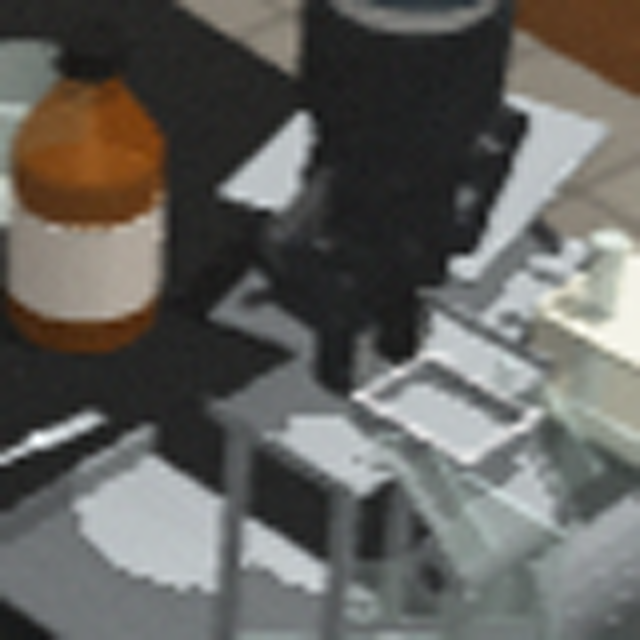

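Call:
play_rows(motion=[{"linear": [-0.004, 0, 0], "delta_rot": [0, 0, 0], "gripper": -0.4}, {"linear": [-0.007, 0, 0], "delta_rot": [0, 0, 0], "gripper": -0.4}, {"linear": [-0.01, 0, 0], "delta_rot": [0, 0, 0], "gripper": -0.4}, {"linear": [-0.012, 0, 0], "delta_rot": [0, 0, 0], "gripper": -0.4}, {"linear": [-0.012, 0, 0], "delta_rot": [0, 0, 0], "gripper": -0.4}, {"linear": [-0.012, 0, -0.03], "delta_rot": [0, 0, 0], "gripper": -0.4}, {"linear": [-0.012, 0, -0.06], "delta_rot": [0, 0, 0], "gripper": 0.3}, {"linear": [0.02, 0, -0.06], "delta_rot": [0, 0, 0], "gripper": 0.6}])

```text
clock: 18.92
position: [0.6335, -0.1985, 0.2551]
tcp_rot: [179.4, 0.3, 94.2]
wrist_force: [2.3, -0.2, 1.0]
grip_width: 0.0486
```

Call:
play_rows(motion=[{"linear": [0.04, 0, 0], "delta_rot": [0, 0, 0], "gripper": 0.6}, {"linear": [0.08, 0, 0], "delta_rot": [0, 0, 0], "gripper": 0.6}, {"linear": [0.12, 0, 0], "delta_rot": [0, 0, 0], "gripper": 0.6}, {"linear": [0.16, 0, 0], "delta_rot": [0, 0, 0], "gripper": 0.6}, {"linear": [0.19, 0, 0], "delta_rot": [0, 0, 0], "gripper": 0.6}, {"linear": [0.19, 0, 0], "delta_rot": [0, 0, 0], "gripper": 0.6}])

```text
clock: 19.42
position: [0.6188, -0.0037, 0.2541]
tcp_rot: [179.4, 0.2, 94.5]
wrist_force: [0.6, -0.1, -1.2]
grip_width: 0.0685
```

```bash
python3 - <<'E'
from h import *
st()
snap('side','20',(250,160,350,250),7)
E
```

```text
t19.42 p [ 0.6188 -0.0037  0.2541] r [179.4   0.2  94.5] F [ 0.6 -0.1 -1.2] g 0.0685 j [-1. 23. 94. -0. 62. -6.]
```

View pics/side_20.png

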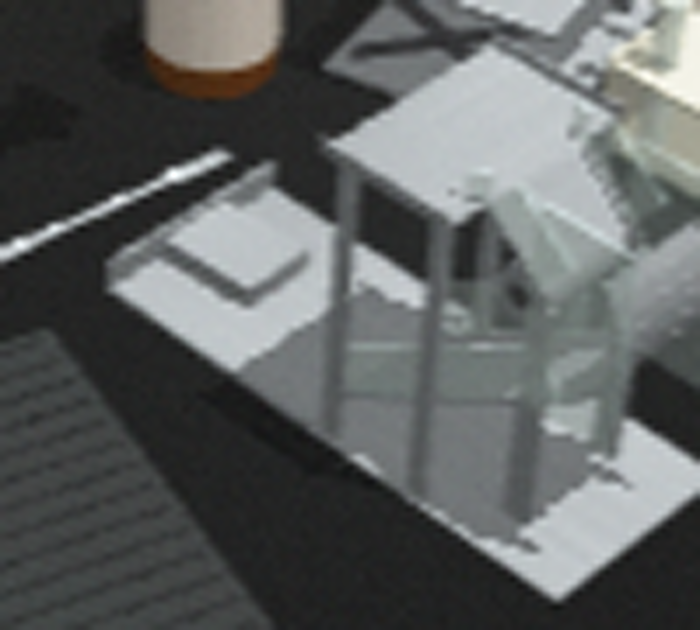

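Landed at the same spot (near corner at about (245,290)). Pick it as before.

```bash
python3 - <<'E'
from h import *
plan(([.625,-.084,.2],94.7),([.626,-.085,.06],94.7),([.626,-.085,.026],94.7))
E
```

```text
[ 0.625 -0.084  0.2  ] lin [-0.0779, -0.0009, 0.0546] rot [0.01, 0.006, -0.005] rows 2.3
[ 0.626 -0.085  0.06 ] lin [-0.0782, -0.0014, 0.1946] rot [0.01, 0.006, -0.005] rows 3.4
[ 0.626 -0.085  0.026] lin [-0.078, -0.0018, 0.2286] rot [0.01, 0.006, -0.005] rows 0.8
```

Call:
play_rows(motion=[{"linear": [-0.078, -0.001, 0.05], "delta_rot": [0.01, 0.006, 0], "gripper": 0.6}, {"linear": [-0.078, -0.001, 0.05], "delta_rot": [0.01, 0.006, 0], "gripper": 0.6}, {"linear": [-0.078, -0.001, 0.055], "delta_rot": [0.01, 0.006, 0], "gripper": 0.6}, {"linear": [-0.078, -0.001, 0.095], "delta_rot": [0.01, 0.006, 0], "gripper": 0.6}, {"linear": [-0.078, -0.001, 0.13], "delta_rot": [0.01, 0.006, 0], "gripper": 0.6}, {"linear": [-0.078, -0.001, 0.165], "delta_rot": [0.01, 0.006, 0], "gripper": 0.6}, {"linear": [-0.078, -0.001, 0.195], "delta_rot": [0.01, 0.006, 0], "gripper": 0.6}, {"linear": [-0.078, -0.001, 0.195], "delta_rot": [0.01, 0.006, 0], "gripper": 0.6}])

```text
clock: 20.13
position: [0.6221, -0.0851, 0.0535]
tcp_rot: [-179.4, -0.2, 94.4]
wrist_force: [-1.6, 0.2, -0.0]
grip_width: 0.0684
```

```bash
python3 - <<'E'
from h import *
st()
plan(([.626,-.085,.026],94.7))
E
```

```text
t20.13 p [ 0.6221 -0.0851  0.0535] r [-179.4   -0.2   94.4] F [-1.6  0.2 -0. ] g 0.0684 j [ -9.  40.  98.   0.  43. -13.]
[ 0.626 -0.085  0.026] lin [-0.0002, 0.0042, 0.0275] rot [-0.01, -0.003, -0.006] rows 0.7
```

Call:
play_rows(motion=[{"linear": [0, 0.004, 0.018], "delta_rot": [-0.01, -0.003, 0], "gripper": 0.6}, {"linear": [0, 0.004, 0.027], "delta_rot": [-0.01, -0.003, 0], "gripper": 0.6}, {"linear": [0, 0.004, 0.027], "delta_rot": [-0.01, -0.003, 0], "gripper": -1}, {"linear": [0, 0.004, 0.027], "delta_rot": [-0.01, -0.003, 0], "gripper": -1}, {"linear": [0, 0.004, 0.027], "delta_rot": [-0.01, -0.003, 0], "gripper": -1}, {"linear": [0, 0.004, 0.027], "delta_rot": [-0.01, -0.003, 0], "gripper": -1}, {"linear": [0, 0.004, 0.027], "delta_rot": [-0.01, -0.003, 0], "gripper": -1}])

```text
clock: 20.72
position: [0.6268, -0.0849, 0.0281]
tcp_rot: [179.8, 0.1, 94.4]
wrist_force: [0.3, -0.4, 4.2]
grip_width: 0.0419
```

Call:
play_rows(motion=[{"linear": [0, 0, -0.03], "delta_rot": [0, 0, 0], "gripper": -1}, {"linear": [0, 0, -0.06], "delta_rot": [0, 0, 0], "gripper": -1}, {"linear": [0, 0, -0.1], "delta_rot": [0, 0, 0], "gripper": -1}, {"linear": [0, 0, -0.13], "delta_rot": [0, 0, 0], "gripper": -1}, {"linear": [0, 0, -0.13], "delta_rot": [0, 0, 0], "gripper": -1}])

```text
clock: 21.13
position: [0.6305, -0.0854, 0.1657]
tcp_rot: [179.2, 0.2, 94.4]
wrist_force: [1.0, -0.4, -0.4]
grip_width: 0.0419
```

```bash
python3 - <<'E'
from h import *
st()
snap('side','21',(150,80,350,240),4)
plan(([.59,.05,.18],90),([.5618,.216,.14],84.5))
E
```

```text
t21.13 p [ 0.6305 -0.0854  0.1657] r [179.2   0.2  94.4] F [ 1.  -0.4 -0.4] g 0.0419 j [ -9.  31.  96.  -0.  53. -13.]
[0.59 0.05 0.18] lin [0.1377, -0.0284, -0.0179] rot [0.011, 0.002, 0.077] rows 3.4
[0.5618 0.216  0.14  ] lin [0.3055, -0.0442, 0.0215] rot [0.011, 0.002, 0.173] rows 4.2
```

View pics/side_21.png

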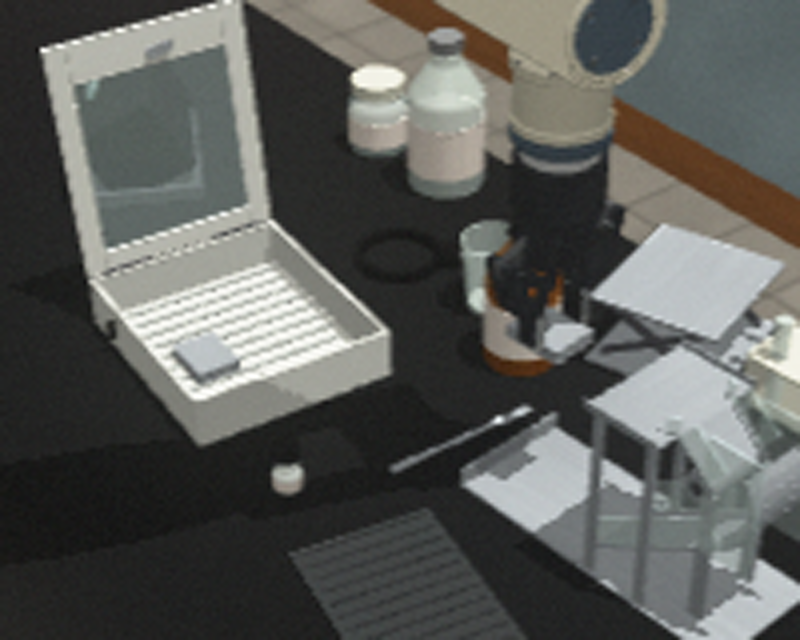

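Call:
play_rows(motion=[{"linear": [0.13, -0.045, -0.02], "delta_rot": [0.011, 0.002, 0.077], "gripper": -1}, {"linear": [0.13, -0.045, -0.02], "delta_rot": [0.011, 0.002, 0.077], "gripper": -1}, {"linear": [0.13, -0.045, -0.02], "delta_rot": [0.011, 0.002, 0.077], "gripper": -1}, {"linear": [0.305, -0.044, 0.02], "delta_rot": [0.011, 0.002, 0.173], "gripper": -1}, {"linear": [0.305, -0.044, 0.02], "delta_rot": [0.011, 0.002, 0.173], "gripper": -1}, {"linear": [0.305, -0.044, 0.02], "delta_rot": [0.011, 0.002, 0.173], "gripper": -1}, {"linear": [0.305, -0.044, 0.02], "delta_rot": [0.011, 0.002, 0.173], "gripper": -1}, {"linear": [0.305, -0.044, 0.02], "delta_rot": [0.011, 0.002, 0.173], "gripper": -1}])

```text
clock: 21.85
position: [0.5603, 0.2188, 0.1398]
tcp_rot: [-179.9, 0.0, 84.6]
wrist_force: [0.6, 0.3, -1.1]
grip_width: 0.0422
```

```bash
python3 - <<'E'
from h import *
st()
plan(([.5618,.216,.1],84.5),([.5618,.216,.045],84.5))
E
```

```text
t21.85 p [0.5603 0.2188 0.1398] r [-179.9    0.    84.6] F [ 0.6  0.3 -1.1] g 0.0422 j [ 20.  30. 100.   0.  49.  26.]
[0.5618 0.216  0.1   ] lin [-0.0026, 0.0018, 0.0398] rot [-0.002, 0.0, 0.001] rows 1.0
[0.5618 0.216  0.045 ] lin [-0.0026, 0.0019, 0.0948] rot [-0.002, 0.0, 0.001] rows 1.3
```

Call:
play_rows(motion=[{"linear": [-0.002, 0.002, 0.03], "delta_rot": [0, 0, 0], "gripper": -1}, {"linear": [-0.002, 0.002, 0.06], "delta_rot": [0, 0, 0], "gripper": -1}, {"linear": [-0.002, 0.002, 0.085], "delta_rot": [0, 0, 0], "gripper": -1}, {"linear": [-0.002, 0.002, 0.1], "delta_rot": [0, 0, 0], "gripper": -1}, {"linear": [-0.002, 0.002, 0.1], "delta_rot": [0, 0, 0], "gripper": -1}, {"linear": [-0.002, 0.002, 0.1], "delta_rot": [0, 0, 0], "gripper": -1}])

```text
clock: 22.35
position: [0.5608, 0.2162, 0.0385]
tcp_rot: [-179.7, 0.1, 84.6]
wrist_force: [-0.2, -0.1, -0.7]
grip_width: 0.0421
```

```bash
python3 - <<'E'
from h import *
st()
snap('side','22',(150,80,260,200),5)
E
```

```text
t22.35 p [0.5608 0.2162 0.0385] r [-1.797e+02  1.000e-01  8.460e+01] F [-0.2 -0.1 -0.7] g 0.0421 j [ 20.  40. 102.   0.  39.  25.]
```

View pics/side_22.png

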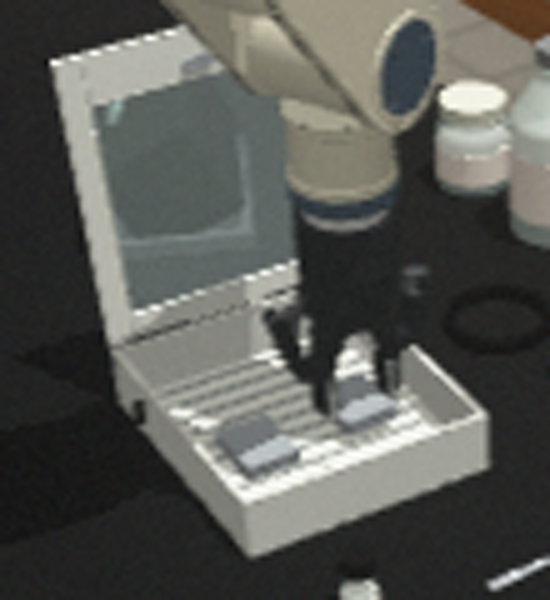

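Call:
play_rows(motion=[{"linear": [0, 0, 0.008], "delta_rot": [0, 0, 0], "gripper": -1}, {"linear": [0, 0, 0.012], "delta_rot": [0, 0, 0], "gripper": -1}, {"linear": [0, 0, 0.014], "delta_rot": [0, 0, 0], "gripper": -1}, {"linear": [0, 0, 0.014], "delta_rot": [0, 0, 0], "gripper": -1}])

```text
clock: 22.73
position: [0.5626, 0.2168, 0.0275]
tcp_rot: [-180.0, -0.0, 84.6]
wrist_force: [-2.9, -1.0, 11.2]
grip_width: 0.0422
```

Call:
play_rows(motion=[{"linear": [0, 0, 0], "delta_rot": [0, 0, 0], "gripper": 0.3}, {"linear": [0, 0, 0], "delta_rot": [0, 0, 0], "gripper": 0.3}, {"linear": [0, 0, 0], "delta_rot": [0, 0, 0], "gripper": 0.3}, {"linear": [0, 0, -0.03], "delta_rot": [0, 0, 0], "gripper": 0.3}, {"linear": [0, 0, -0.07], "delta_rot": [0, 0, 0], "gripper": 0.3}, {"linear": [0, 0, -0.11], "delta_rot": [0, 0, 0], "gripper": 0.3}, {"linear": [-0.04, 0, -0.15], "delta_rot": [0, 0, 0], "gripper": 0.0}, {"linear": [-0.08, 0.0, -0.19], "delta_rot": [0, 0, 0], "gripper": -1}])

```text
clock: 23.4
position: [0.5573, 0.1585, 0.1983]
tcp_rot: [180.0, -0.1, 84.7]
wrist_force: [0.4, -0.1, 0.1]
grip_width: 0.0323
```

```bash
python3 - <<'E'
from h import *
st()
a=snap('side','23',(140,60,300,180),5)
b=snap('top','23',(30,90,230,240),4)
E
```

```text
t23.40 p [0.5573 0.1585 0.1983] r [ 1.80e+02 -1.00e-01  8.47e+01] F [ 0.4 -0.1  0.1] g 0.0323 j [ 15.  24. 102.   0.  54.  20.]
```

View pics/side_23.png

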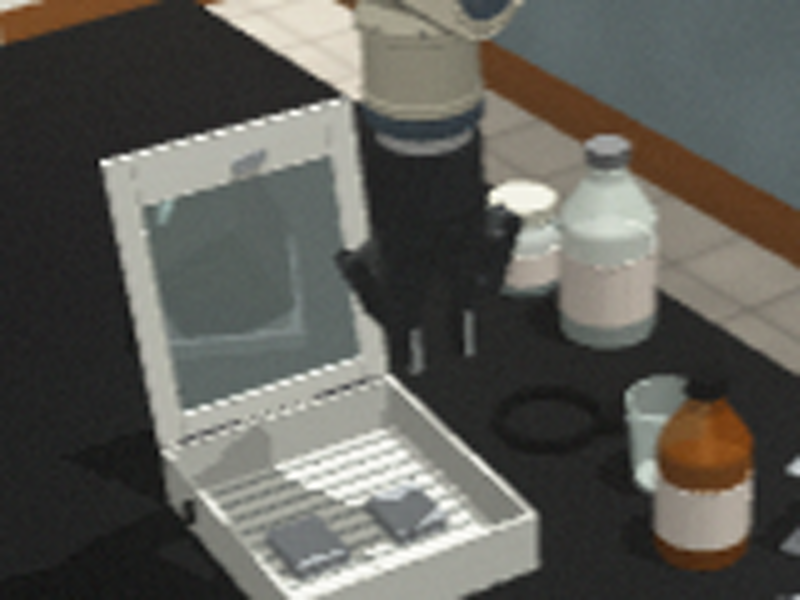

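View pics/top_23.png

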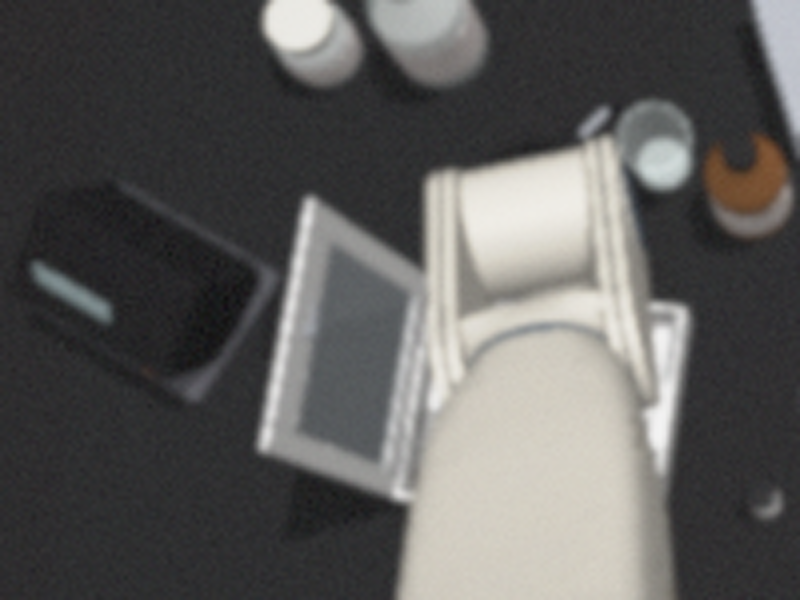

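```bash
python3 - <<'E'
from h import *
T=lambda p:np.array(p,float)/4+[30,90]
for nm,t,s in (('A',(310,198),(350,97)),('B',(262,450),(100,162))):
    tt=T(t);ss=np.array(s)/5+[140,60]
    P=tri({'top':tt,'side':ss});print(nm,P.round(4),'res',(proj('top',P)-tt).round(1),(proj('side',P)-ss).round(1))
q=w('top',T([(275,275),(195,402),(120,180),(40,330)]),.0);print('blackbox z0',q.round(3).tolist())
print(proj('side',q).round(0).tolist())
a=cv2.imread('pics/side0.png')[0:200,40:200]; cv2.imwrite('pics/s0d.png',cv2.resize(np.clip(a.astype(float)*3,0,255).astype(np.uint8),None,fx=3,fy=3))
E
```

```text
A [0.637  0.3775 0.2727] res [[ 0.1 -0.2]] [[-0.2  0. ]]
B [0.4371 0.3973 0.2729] res [[-0.   0.1]] [[ 0.1 -0. ]]
blackbox z0 [[0.644, 0.499, 0.0], [0.522, 0.561, 0.0], [0.732, 0.651, 0.0], [0.586, 0.709, 0.0]]
[[200.0, 128.0], [169.0, 131.0], [199.0, 109.0], [165.0, 113.0]]
```

View pics/s0d.png

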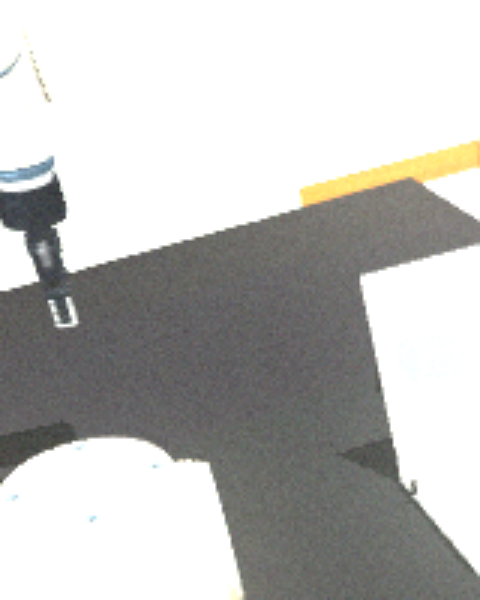

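```bash
cat >> h.py <<'E'
ey=np.array([.0976,.995,0]);H=np.array([.532,.345,0.])
def lidp(th,r=.21,t=.012):
    th=np.radians(th);d=r*np.cos(th)-.006*np.sin(th)-.011;z=.05+r*np.sin(th)+.006*np.cos(th)+t
    return H-ey*d+np.array([0,0,z])
E
python3 - <<'E'
from h import *
st()
plan(([.557,.2,.38],84.5),([.541,.44,.42],84.5),([.541,.432,.265],84.5))
E
```

```text
t23.50 p [0.5592 0.1559 0.2013] r [ 1.796e+02 -1.000e-01  8.450e+01] F [0.9 0.1 0.1] g 0.0172 j [ 14.  24. 101.  -0.  54.  20.]
[0.557 0.2   0.38 ] lin [0.0441, -0.0053, -0.1787] rot [0.006, -0.002, -0.001] rows 4.4
[0.541 0.44  0.42 ] lin [0.2815, -0.0442, -0.2184] rot [0.006, -0.002, -0.001] rows 5.8
[0.541 0.432 0.265] lin [0.2732, -0.0444, -0.0634] rot [0.006, -0.002, -0.001] rows 3.7
```

Call:
play_rows(motion=[{"linear": [0, -0.005, -0.18], "delta_rot": [0.006, 0, 0], "gripper": 1}, {"linear": [0, -0.005, -0.18], "delta_rot": [0.006, 0, 0], "gripper": 1}, {"linear": [0, -0.005, -0.19], "delta_rot": [0.006, 0, 0], "gripper": 1}, {"linear": [0, -0.005, -0.2], "delta_rot": [0.006, 0, 0], "gripper": 1}, {"linear": [0, -0.005, -0.21], "delta_rot": [0.006, 0, 0], "gripper": 1}, {"linear": [0.04, -0.01, -0.218], "delta_rot": [0.006, 0, 0], "gripper": 1}, {"linear": [0.08, -0.015, -0.218], "delta_rot": [0.006, 0, 0], "gripper": 1}, {"linear": [0.12, -0.02, -0.218], "delta_rot": [0.006, 0, 0], "gripper": 1}])

```text
clock: 24.17
position: [0.5498, 0.2784, 0.4208]
tcp_rot: [179.8, -0.2, 84.3]
wrist_force: [1.2, 0.6, 0.1]
grip_width: 0.0855
```

```bash
python3 - <<'E'
from h import *
st()
plan(([.541,.44,.42],84.5),([.541,.432,.265],84.5))
E
```

```text
t24.17 p [0.5498 0.2784 0.4208] r [179.8  -0.2  84.3] F [1.2 0.6 0.1] g 0.0855 j [26. 15. 84.  0. 81. 31.]
[0.541 0.44  0.42 ] lin [0.16, -0.0247, 0.0014] rot [0.003, -0.004, -0.003] rows 3.9
[0.541 0.432 0.265] lin [0.1514, -0.0243, 0.1563] rot [0.003, -0.004, -0.003] rows 3.7
```

Call:
play_rows(motion=[{"linear": [0.16, -0.025, 0], "delta_rot": [0, 0, 0], "gripper": 1}, {"linear": [0.16, -0.025, 0], "delta_rot": [0, 0, 0], "gripper": 1}, {"linear": [0.16, -0.025, 0], "delta_rot": [0, 0, 0], "gripper": 1}, {"linear": [0.16, -0.025, 0], "delta_rot": [0, 0, 0], "gripper": 1}, {"linear": [0.16, -0.025, 0.03], "delta_rot": [0, 0, 0], "gripper": 1}, {"linear": [0.16, -0.025, 0.05], "delta_rot": [0, 0, 0], "gripper": 1}, {"linear": [0.16, -0.025, 0.07], "delta_rot": [0, 0, 0], "gripper": 1}])

```text
clock: 24.75
position: [0.5398, 0.4416, 0.3484]
tcp_rot: [179.9, -0.1, 84.5]
wrist_force: [-1.0, -0.1, -0.4]
grip_width: 0.0853
```

```bash
python3 - <<'E'
from h import *
st()
snap('side','24',(130,20,290,160),5)
snap('top','24',(30,90,230,240),4)
plan(([.541,.435,.262],84.5))
E
```

```text
t24.75 p [0.5398 0.4416 0.3484] r [ 1.799e+02 -1.000e-01  8.450e+01] F [-1.  -0.1 -0.4] g 0.0853 j [38. 26. 78.  0. 76. 44.]
[0.541 0.435 0.262] lin [-0.0044, 0.0028, 0.0838] rot [-0.004, 0.002, -0.002] rows 2.0
```

View pics/side_24.png

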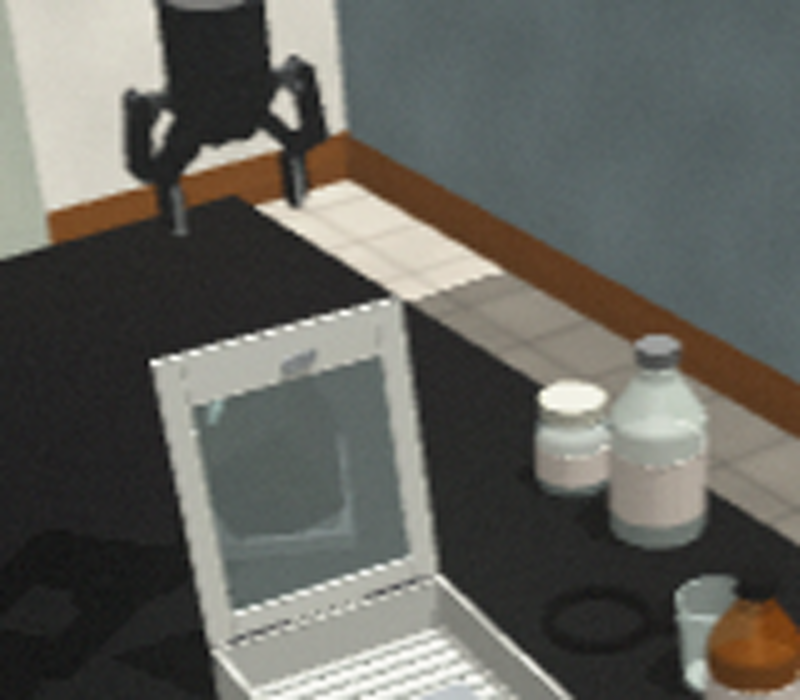

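View pics/top_24.png

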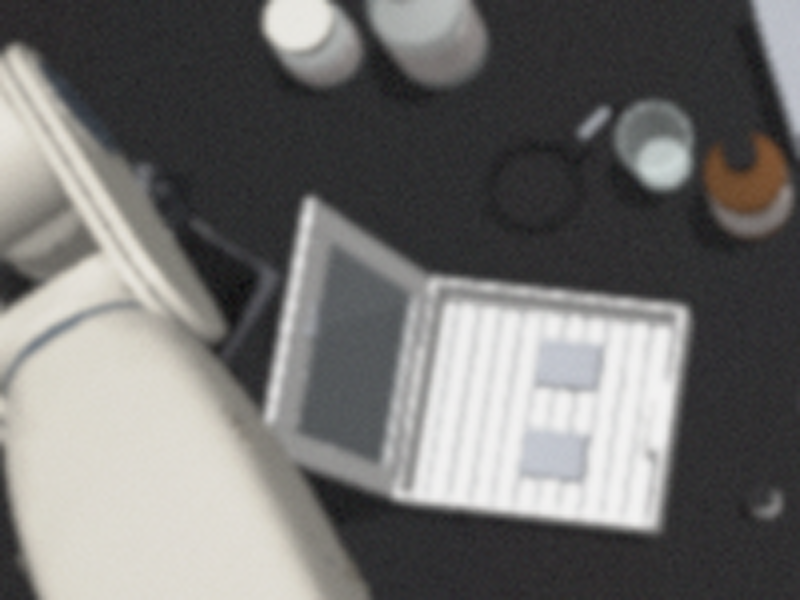

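```bash
python3 - <<'E'
from h import *
s=manip.state();R0=R.from_euler('xyz',s['tcp_rot'],degrees=True)
for t in(0,.006,.012,.02): print(t,[((proj('side',s['position']+R0.apply([0,y,t]))[0]-[130,20])*5).round(0).tolist() for y in(.047,-.047)])
E
```

```text
0 [[292.0, 197.0], [173.0, 225.0]]
0.006 [[292.0, 205.0], [174.0, 233.0]]
0.012 [[293.0, 213.0], [175.0, 240.0]]
0.02 [[294.0, 223.0], [177.0, 251.0]]
```

Call:
play_rows(motion=[{"linear": [0, 0.003, 0.04], "delta_rot": [0, 0, 0], "gripper": 1}, {"linear": [0, 0.003, 0.07], "delta_rot": [0, 0, 0], "gripper": 1}, {"linear": [0, 0.003, 0.084], "delta_rot": [0, 0, 0], "gripper": 1}, {"linear": [-0.004, 0.003, 0.084], "delta_rot": [0, 0, 0], "gripper": 1}])

```text
clock: 25.18
position: [0.5398, 0.4346, 0.2582]
tcp_rot: [-179.5, 0.4, 84.4]
wrist_force: [-1.7, -0.4, -0.4]
grip_width: 0.0855
```

```bash
python3 - <<'E'
from h import *
st()
snap('side','25',(130,20,290,160),5)
p=lidp(85);p2=p.copy();p2[2]=.265
plan(([.5395,.42,.264],84.5),(p2,84.5),(lidp(75),84.5),(lidp(65),84.5))
E
```

```text
t25.18 p [0.5398 0.4346 0.2582] r [-179.5    0.4   84.4] F [-1.7 -0.4 -0.4] g 0.0855 j [38. 30. 83.  0. 68. 43.]
[0.5395 0.42   0.264 ] lin [-0.0145, 0.0001, -0.0029] rot [-0.006, 0.004, -0.002] rows 0.4
[0.5319 0.3437 0.265 ] lin [-0.0912, -0.0001, -0.0036] rot [-0.006, 0.004, -0.002] rows 1.8
[0.5283 0.3076 0.2664] lin [-0.1274, -0.0, -0.0048] rot [-0.006, 0.004, -0.002] rows 0.9
[0.5249 0.273  0.2549] lin [-0.1621, 0.0, 0.0068] rot [-0.006, 0.004, -0.002] rows 0.9
```

View pics/side_25.png

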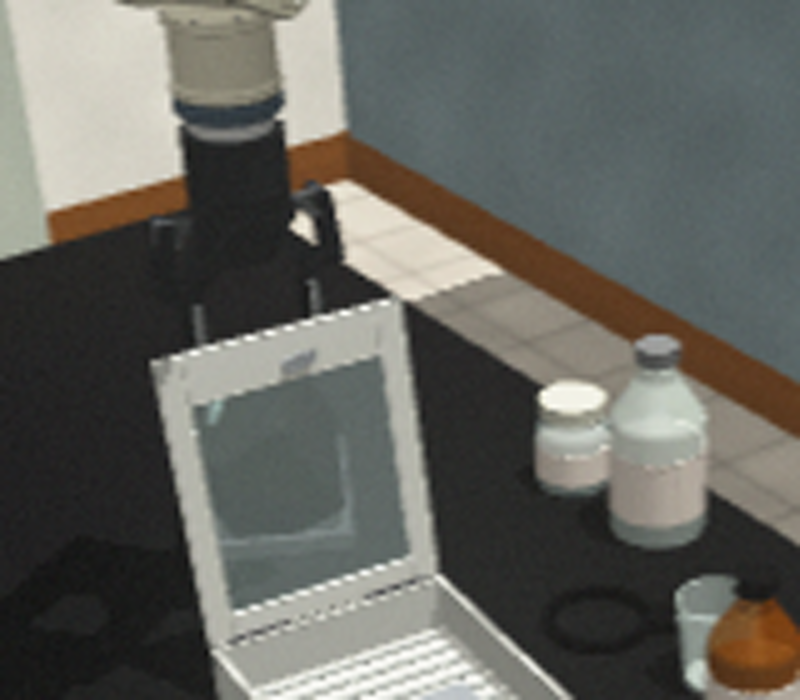

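Call:
play_rows(motion=[{"linear": [-0.015, 0, 0], "delta_rot": [0, 0, 0], "gripper": 1}, {"linear": [-0.03, 0, 0], "delta_rot": [0, 0, 0], "gripper": 1}, {"linear": [-0.045, 0, 0.001], "delta_rot": [0, 0, 0], "gripper": 1}, {"linear": [-0.06, 0, 0.002], "delta_rot": [0, 0, 0], "gripper": 1}, {"linear": [-0.075, 0, 0.002], "delta_rot": [0, 0, 0], "gripper": 1}, {"linear": [-0.091, 0, 0.002], "delta_rot": [0, 0, 0], "gripper": 1}])

```text
clock: 25.73
position: [0.5329, 0.3436, 0.2616]
tcp_rot: [-179.9, 0.1, 84.4]
wrist_force: [1.9, 2.4, -0.8]
grip_width: 0.0856
```

```bash
sed -i 's/t=.012/t=.006/' h.py; python3 - <<'E'
from h import *
st()
snap('side','26',(130,20,290,160),5)
plan(*[(lidp(a),84.5) for a in (78,72,66,60,54,48,42)])
E
```

```text
t25.73 p [0.5329 0.3436 0.2616] r [-1.799e+02  1.000e-01  8.440e+01] F [ 1.9  2.4 -0.8] g 0.0856 j [32. 24. 92.  0. 64. 37.]
[0.5294 0.3183 0.2627] lin [-0.0222, -0.0005, -0.0018] rot [-0.005, 0.005, -0.003] rows 0.5
[0.5273 0.2971 0.2576] lin [-0.0436, -0.0004, 0.0034] rot [-0.005, 0.005, -0.003] rows 0.5
[0.5253 0.2764 0.2503] lin [-0.0643, -0.0004, 0.0108] rot [-0.005, 0.005, -0.003] rows 0.5
[0.5233 0.2566 0.2409] lin [-0.0841, -0.0003, 0.0203] rot [-0.005, 0.005, -0.003] rows 0.5
[0.5215 0.238  0.2294] lin [-0.1028, -0.0002, 0.0319] rot [-0.005, 0.005, -0.003] rows 0.5
[0.5198 0.2206 0.2161] lin [-0.1202, -0.0002, 0.0453] rot [-0.005, 0.005, -0.003] rows 0.5
[0.5182 0.2047 0.201 ] lin [-0.1361, -0.0001, 0.0605] rot [-0.005, 0.005, -0.003] rows 0.5
```

View pics/side_26.png

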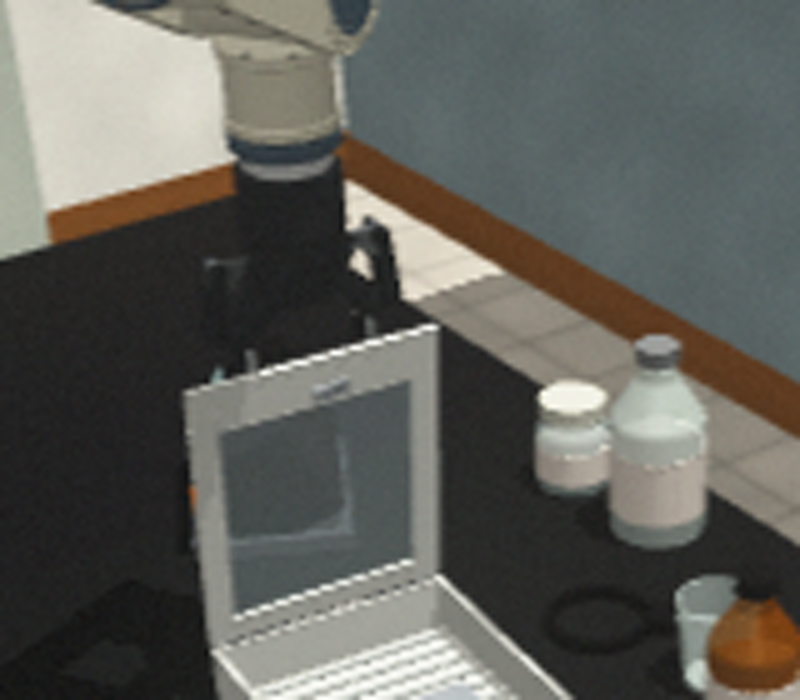

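Lid moves with the fingers (its edge now at (190,390)-(437,330)), reaction about 3 N. Continue along the arc.

Call:
play_rows(motion=[{"linear": [-0.022, 0, 0], "delta_rot": [0, 0, 0], "gripper": 1}, {"linear": [-0.044, 0, 0.004], "delta_rot": [0, 0, 0], "gripper": 1}, {"linear": [-0.064, 0, 0.011], "delta_rot": [0, 0, 0], "gripper": 1}, {"linear": [-0.084, 0, 0.02], "delta_rot": [0, 0, 0], "gripper": 1}, {"linear": [-0.103, 0, 0.032], "delta_rot": [0, 0, 0], "gripper": 1}, {"linear": [-0.12, 0, 0.045], "delta_rot": [0, 0, 0], "gripper": 1}, {"linear": [-0.136, 0, 0.06], "delta_rot": [0, 0, 0], "gripper": 1}])

```text
clock: 26.37
position: [0.5182, 0.2036, 0.2017]
tcp_rot: [-179.8, 0.3, 84.3]
wrist_force: [0.6, 1.2, -0.8]
grip_width: 0.0852
```

```bash
python3 - <<'E'
from h import *
st()
snap('side','27',(130,40,290,180),5)
plan(*[(lidp(a),84.5) for a in (36,30,24,18,12,6,2)])
E
```

```text
t26.37 p [0.5182 0.2036 0.2017] r [-179.8    0.3   84.3] F [ 0.6  1.2 -0.8] g 0.0852 j [ 20.  22. 104.  -0.  54.  26.]
[0.5168 0.1904 0.1843] lin [-0.01, 0.0022, 0.0141] rot [-0.01, 0.008, -0.004] rows 0.4
[0.5156 0.178  0.1662] lin [-0.0223, 0.0024, 0.0323] rot [-0.01, 0.008, -0.004] rows 0.5
[0.5146 0.1675 0.1469] lin [-0.0327, 0.0026, 0.0517] rot [-0.01, 0.008, -0.004] rows 0.5
[0.5138 0.1591 0.1266] lin [-0.041, 0.0028, 0.0721] rot [-0.01, 0.008, -0.004] rows 0.5
[0.5131 0.1528 0.1055] lin [-0.0471, 0.003, 0.0932] rot [-0.01, 0.008, -0.004] rows 0.5
[0.5128 0.1488 0.0839] lin [-0.051, 0.0033, 0.1148] rot [-0.01, 0.008, -0.004] rows 0.5
[0.5126 0.1473 0.0693] lin [-0.0523, 0.0034, 0.1294] rot [-0.01, 0.008, -0.004] rows 0.4
```

View pics/side_27.png

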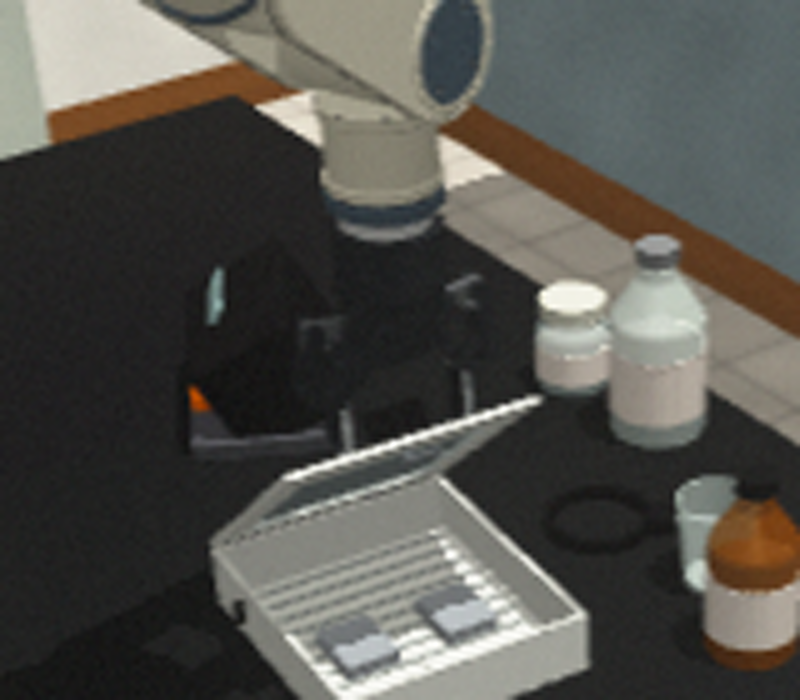

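Call:
play_rows(motion=[{"linear": [-0.01, 0.002, 0.014], "delta_rot": [-0.01, 0.008, 0], "gripper": 1}, {"linear": [-0.022, 0.002, 0.032], "delta_rot": [-0.01, 0.008, 0], "gripper": 1}, {"linear": [-0.033, 0.002, 0.052], "delta_rot": [-0.01, 0.008, 0], "gripper": 1}, {"linear": [-0.041, 0.003, 0.072], "delta_rot": [-0.01, 0.008, 0], "gripper": 1}, {"linear": [-0.047, 0.003, 0.093], "delta_rot": [-0.01, 0.008, 0], "gripper": 1}, {"linear": [-0.051, 0.003, 0.11], "delta_rot": [-0.01, 0.008, 0], "gripper": 1}, {"linear": [-0.052, 0.003, 0.12], "delta_rot": [-0.01, 0.008, 0], "gripper": 1}])

```text
clock: 27.0
position: [0.5114, 0.1469, 0.0773]
tcp_rot: [-179.9, 0.1, 84.2]
wrist_force: [-0.9, 1.1, 1.0]
grip_width: 0.0854
```

```bash
python3 - <<'E'
from h import *
st()
snap('side','28',(130,60,290,200),5)
E
```

```text
t27.00 p [0.5114 0.1469 0.0773] r [-1.799e+02  1.000e-01  8.420e+01] F [-0.9  1.1  1. ] g 0.0854 j [ 15.  32. 110.  -0.  38.  21.]
```

View pics/side_28.png

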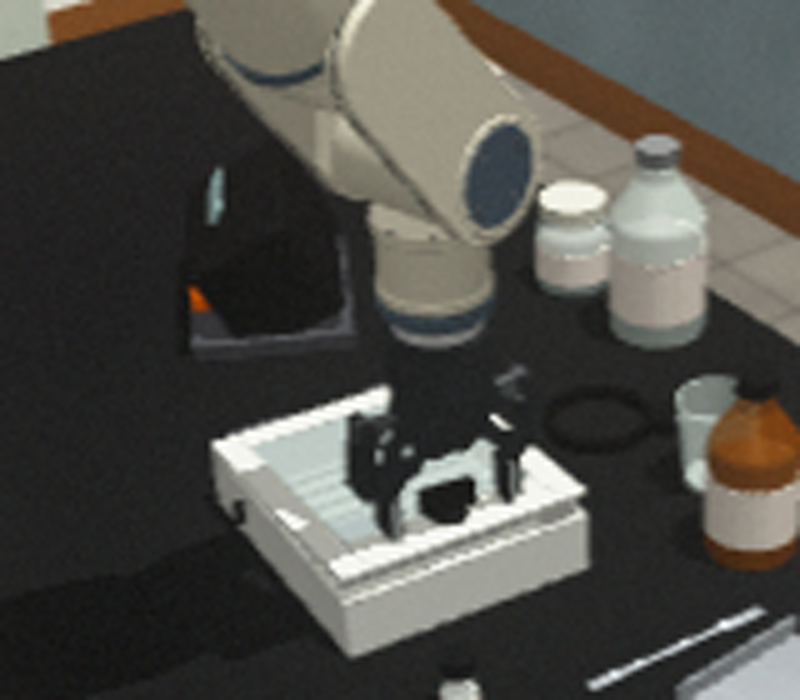

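Call:
play_rows(motion=[{"linear": [0, 0, 0.006], "delta_rot": [0, 0, 0], "gripper": 1}, {"linear": [0, 0, 0.011], "delta_rot": [0, 0, 0], "gripper": 1}, {"linear": [0, 0, 0.015], "delta_rot": [0, 0, 0], "gripper": 1}, {"linear": [0, 0, 0.017], "delta_rot": [0, 0, 0], "gripper": 1}, {"linear": [0, 0, 0.017], "delta_rot": [0, 0, 0], "gripper": 1}])

```text
clock: 27.47
position: [0.5112, 0.1472, 0.0621]
tcp_rot: [-179.9, 0.1, 84.2]
wrist_force: [-9.2, -3.7, 27.7]
grip_width: 0.0851
```

```bash
python3 - <<'E'
from h import *
st()
snap('side','29',(130,60,290,200),5)
E
```

```text
t27.47 p [0.5112 0.1472 0.0621] r [-1.799e+02  1.000e-01  8.420e+01] F [-9.2 -3.7 27.7] g 0.0851 j [ 15.  33. 111.  -0.  36.  21.]
```

View pics/side_29.png

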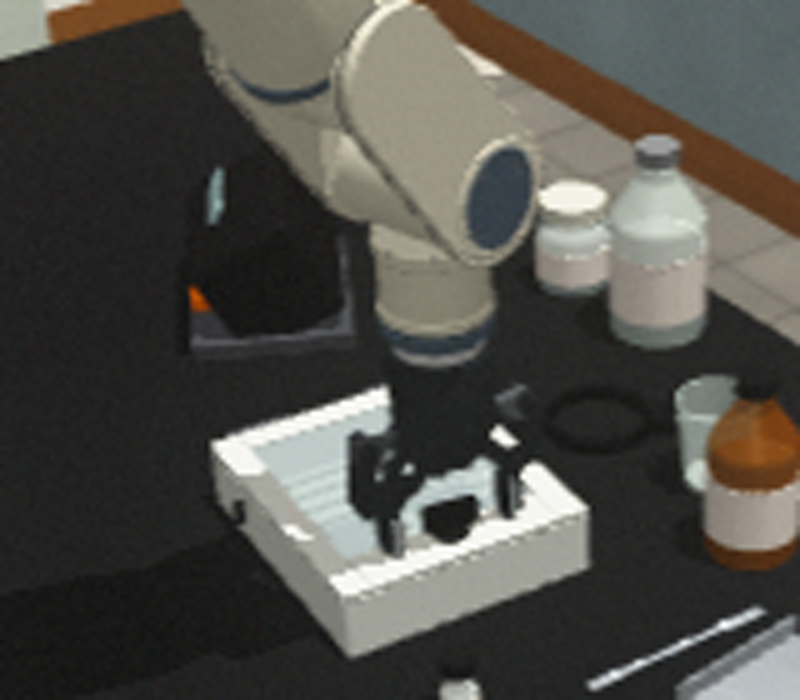

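Call:
play_rows(motion=[{"linear": [0, 0, -0.03], "delta_rot": [0, 0, 0], "gripper": 1}, {"linear": [0, 0, -0.07], "delta_rot": [0, 0, 0], "gripper": 1}, {"linear": [-0.03, 0, -0.1], "delta_rot": [0, 0, 0], "gripper": 0.3}, {"linear": [-0.07, 0, -0.13], "delta_rot": [0, 0, 0], "gripper": 0.3}, {"linear": [-0.11, 0, -0.13], "delta_rot": [0, 0, 0], "gripper": 0}, {"linear": [-0.15, 0, -0.13], "delta_rot": [0, 0, 0], "gripper": -0.3}, {"linear": [-0.17, 0, -0.13], "delta_rot": [0, 0, 0], "gripper": -0.3}, {"linear": [-0.17, 0, -0.13], "delta_rot": [0, 0, 0], "gripper": -0.3}])

```text
clock: 28.18
position: [0.4943, -0.0252, 0.1935]
tcp_rot: [-180.0, 0.1, 84.0]
wrist_force: [-0.1, -0.4, -0.1]
grip_width: 0.0295
```

```bash
python3 - <<'E'
from h import *
st()
snap('side','30',(160,110,260,190),8)
snap('top','30',(110,140,210,230),7)
E
```

```text
t28.18 p [ 0.4943 -0.0252  0.1935] r [-1.8e+02  1.0e-01  8.4e+01] F [-0.1 -0.4 -0.1] g 0.0295 j [ -4.  18. 112.  -0.  50.   2.]
```

View pics/side_30.png

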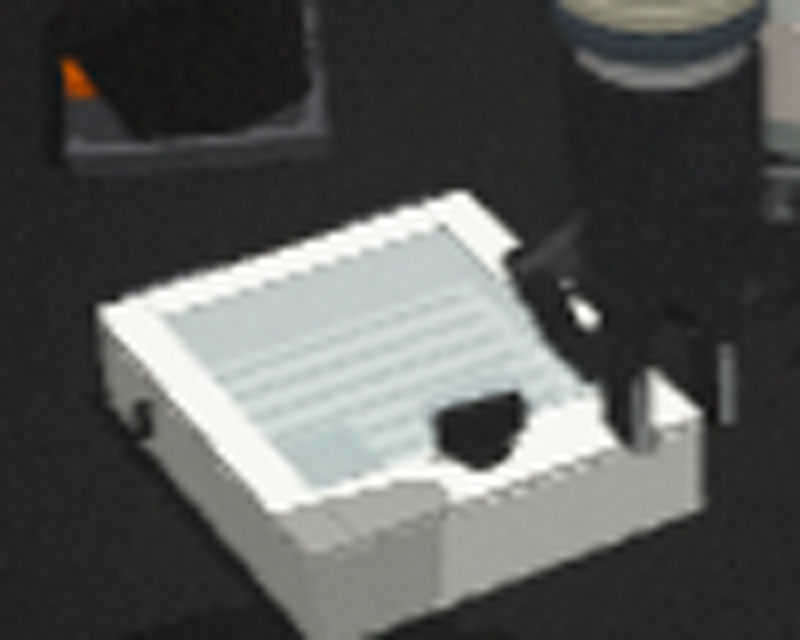

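View pics/top_30.png

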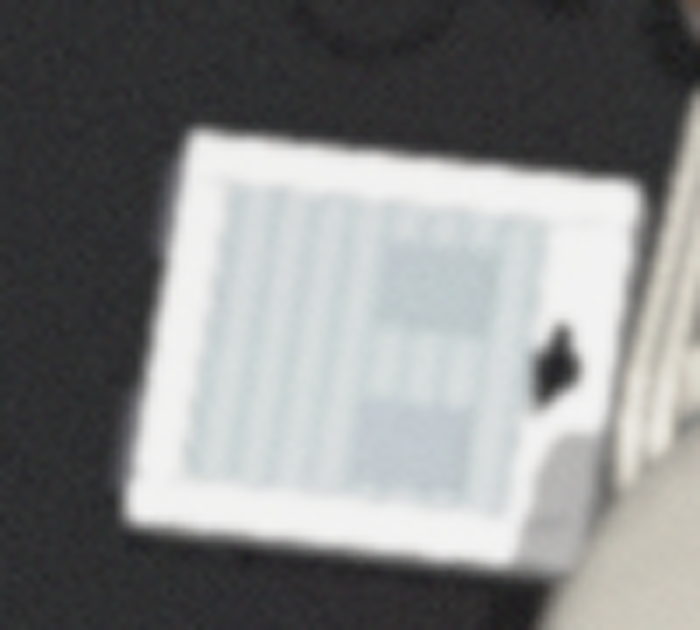

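```bash
python3 - <<'E'
from h import *
T=lambda p:np.array(p,float)/7+[110,140]
e=w('top',T([(543,405),(565,325)]),.084);print('wing ends',e.round(4).tolist(),e.mean(0).round(4),'ang',np.degrees(np.arctan2(*(e[1]-e[0])[[1,0]])),np.linalg.norm(e[1]-e[0]))
im=cv2.imread('pics/top_30_raw.png');g=im.max(2);m=(g<110).astype(np.uint8);m[:, :180]=0;m[:,200:]=0;m[:182]=0;m[202:]=0
ys,xs=np.nonzero(m);print(len(xs));c=[xs.mean(),ys.mean()];print('top centroid',c,w('top',c,.075).round(4))
q=np.c_[xs,ys]-c;ww,v=np.linalg.eigh(q.T@q);d=w('top',np.array(c)+v[:,1]*5,.075)-w('top',np.array(c),.075);print('axis ang',np.degrees(np.arctan2(d[0,1],d[0,0])),ww)
im=cv2.imread('pics/side_30_raw.png');g=im.max(2);m=(g<90).astype(np.uint8);m[:, :213]=0;m[:,227:]=0;m[:157]=0;m[170:]=0
ys,xs=np.nonzero(m);c=[xs.mean(),ys.mean()];print('side',len(xs),c,w('side',c,.072).round(4))
q=w('top',T([(190,130),(642,183),(585,575),(127,525)]),.056);print('lid',q.round(4).tolist(),q.mean(0).round(4))
S=lambda p:np.array(p,float)/8+[160,110]
q=w('side',S([(98,308),(315,552),(703,415),(465,193)]),.056);print('lid side',q.round(4).tolist(),q.mean(0).round(4))
E
```

```text
wing ends [[0.4905, 0.1496, 0.084], [0.5313, 0.1408, 0.084]] [0.5109 0.1452 0.084 ] ang -12.231542200022085 0.04176761780255523
32
top centroid [np.float64(188.875), np.float64(192.21875)] [[0.5122 0.1475 0.075 ]]
axis ang 168.40715515872546 [ 46.36390812 156.60484188]
side 78 [np.float64(219.66666666666666), np.float64(163.24358974358975)] [[0.5095 0.1421 0.072 ]]
lid [[0.6339, 0.342, 0.056], [0.6121, 0.1094, 0.056], [0.4093, 0.1285, 0.056], [0.429, 0.3587, 0.056]] [0.5211 0.2346 0.056 ]
lid side [[0.432, 0.354, 0.056], [0.4125, 0.1265, 0.056], [0.6079, 0.1043, 0.056], [0.6289, 0.3318, 0.056]] [0.5203 0.2292 0.056 ]
```

```bash
python3 - <<'E'
from h import *
plan(([.505,.07,.19],130),([.5118,.1445,.15],168),([.5118,.1445,.082],168))
E
```

```text
[0.505 0.07  0.19 ] lin [0.0929, 0.0008, 0.0029] rot [-0.001, 0.001, -0.801] rows 6.4
[0.5118 0.1445 0.15  ] lin [0.1678, -0.0001, 0.0428] rot [-0.002, 0.001, -1.464] rows 5.3
[0.5118 0.1445 0.082 ] lin [0.1679, -0.0, 0.1108] rot [-0.002, 0.001, -1.464] rows 1.6
```

Call:
play_rows(motion=[{"linear": [0.03, 0, 0], "delta_rot": [0, 0, -1.464], "gripper": -0.3}, {"linear": [0.05, 0, 0], "delta_rot": [0, 0, -1.464], "gripper": -0.3}, {"linear": [0.07, 0, 0], "delta_rot": [0, 0, -1.464], "gripper": -0.3}, {"linear": [0.09, 0, 0], "delta_rot": [0, 0, -1.464], "gripper": -0.3}, {"linear": [0.11, 0, 0], "delta_rot": [0, 0, -1.464], "gripper": -0.3}, {"linear": [0.13, 0, 0.01], "delta_rot": [0, 0, -1.464], "gripper": -0.3}, {"linear": [0.15, 0, 0.02], "delta_rot": [0, 0, -1.464], "gripper": -0.3}, {"linear": [0.168, 0, 0.04], "delta_rot": [0, 0, -1.464], "gripper": -0.3}])

```text
clock: 28.95
position: [0.5131, 0.1479, 0.154]
tcp_rot: [179.9, 0.1, 142.0]
wrist_force: [-0.2, 0.9, -0.4]
grip_width: 0.0301
```

```bash
python3 - <<'E'
from h import *
st()
plan(([.5118,.1445,.13],168),([.5118,.1445,.082],168))
E
```

```text
t28.95 p [0.5131 0.1479 0.154 ] r [1.799e+02 1.000e-01 1.420e+02] F [-0.2  0.9 -0.4] g 0.0301 j [ 15.  24. 109.  -0.  47. -37.]
[0.5118 0.1445 0.13  ] lin [-0.001, -0.0035, 0.024] rot [0.001, 0.003, -0.454] rows 3.6
[0.5118 0.1445 0.082 ] lin [-0.0009, -0.0036, 0.072] rot [0.001, 0.003, -0.454] rows 1.2
```

Call:
play_rows(motion=[{"linear": [-0.001, -0.0035, 0.02], "delta_rot": [0, 0, -0.454], "gripper": -0.3}, {"linear": [-0.001, -0.0035, 0.02], "delta_rot": [0, 0, -0.454], "gripper": -0.3}, {"linear": [-0.001, -0.0035, 0.024], "delta_rot": [0, 0, -0.454], "gripper": -0.3}, {"linear": [-0.001, -0.0035, 0.024], "delta_rot": [0, 0, -0.454], "gripper": -0.3}, {"linear": [-0.001, -0.0035, 0.03], "delta_rot": [0, 0, -0.454], "gripper": -0.3}, {"linear": [-0.001, -0.0035, 0.03], "delta_rot": [0, 0, -0.454], "gripper": -0.3}])

```text
clock: 29.45
position: [0.5112, 0.1456, 0.1232]
tcp_rot: [-180.0, 0.1, 167.9]
wrist_force: [-0.4, -0.4, -0.1]
grip_width: 0.03
```

```bash
python3 - <<'E'
from h import *
s=st()
snap('side','31',(180,90,260,170),8)
plan(([.5118,.1445,.082],168))
E
```

```text
t29.45 p [0.5112 0.1456 0.1232] r [-1.800e+02  1.000e-01  1.679e+02] F [-0.4 -0.4 -0.1] g 0.03 j [ 15.  27. 110.  -0.  43. -63.]
[0.5118 0.1445 0.082 ] lin [-0.0006, -0.0008, 0.0415] rot [0.0, 0.002, -0.001] rows 1.0
```

View pics/side_31.png

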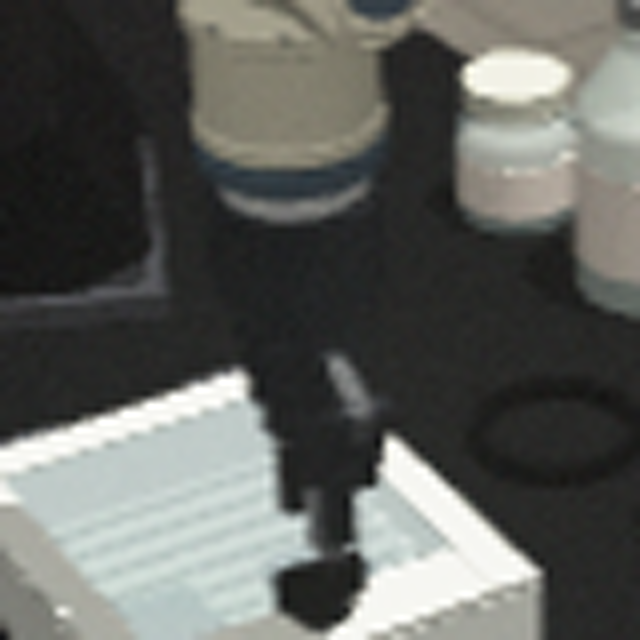

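Jaws are above the knob. Descend, then close.

Call:
play_rows(motion=[{"linear": [-0.001, -0.001, 0.02], "delta_rot": [0, 0, 0], "gripper": -0.3}, {"linear": [-0.001, -0.001, 0.034], "delta_rot": [0, 0, 0], "gripper": -0.3}, {"linear": [-0.001, -0.001, 0.041], "delta_rot": [0, 0, 0], "gripper": -0.3}, {"linear": [-0.001, -0.001, 0.041], "delta_rot": [0, 0, 0], "gripper": -0.3}])

```text
clock: 29.83
position: [0.5117, 0.1444, 0.0816]
tcp_rot: [-180.0, 0.0, 167.8]
wrist_force: [-0.6, -0.2, 0.6]
grip_width: 0.03
```

Call:
play_rows(motion=[{"linear": [0, 0, 0], "delta_rot": [0, 0, 0], "gripper": -1}, {"linear": [0, 0, 0], "delta_rot": [0, 0, 0], "gripper": -1}, {"linear": [0, 0, 0], "delta_rot": [0, 0, 0], "gripper": -1}, {"linear": [0, 0, 0], "delta_rot": [0, 0, 0], "gripper": -1}])

```text
clock: 30.17
position: [0.5126, 0.1478, 0.0823]
tcp_rot: [179.7, 0.1, 167.7]
wrist_force: [-2.0, 21.4, -4.4]
grip_width: 0.0088
```

Call:
play_rows(motion=[{"linear": [0, 0.003, 0], "delta_rot": [0, 0, 0], "gripper": -1}, {"linear": [0, 0.003, 0], "delta_rot": [0, 0, 0.1], "gripper": -1}, {"linear": [0, 0.003, 0], "delta_rot": [0, 0, 0.2], "gripper": -1}, {"linear": [0, 0.003, 0], "delta_rot": [0, 0, 0.3], "gripper": -1}, {"linear": [0, 0.003, 0], "delta_rot": [0, 0, 0.4], "gripper": -1}, {"linear": [0, 0.003, 0], "delta_rot": [0, 0, 0.5], "gripper": -1}, {"linear": [0, 0.003, 0], "delta_rot": [0, 0, 0.6], "gripper": -1}, {"linear": [0, 0.003, 0], "delta_rot": [0, 0, 0.7], "gripper": -1}])

```text
clock: 30.83
position: [0.5124, 0.1484, 0.0824]
tcp_rot: [179.9, 0.0, 127.3]
wrist_force: [0.8, -15.5, -0.8]
grip_width: 0.0086
```

```bash
python3 - <<'E'
from h import *
s=st();print(s['wrist_torque'])
snap('side','32',(160,100,260,190),7)
E
```

```text
t30.83 p [0.5124 0.1484 0.0824] r [179.9   0.  127.3] F [  0.8 -15.5  -0.8] g 0.0086 j [ 15.  31. 110.   0.  38. -23.]
[-2.58659124 -0.07894874  0.07502161]
```

View pics/side_32.png

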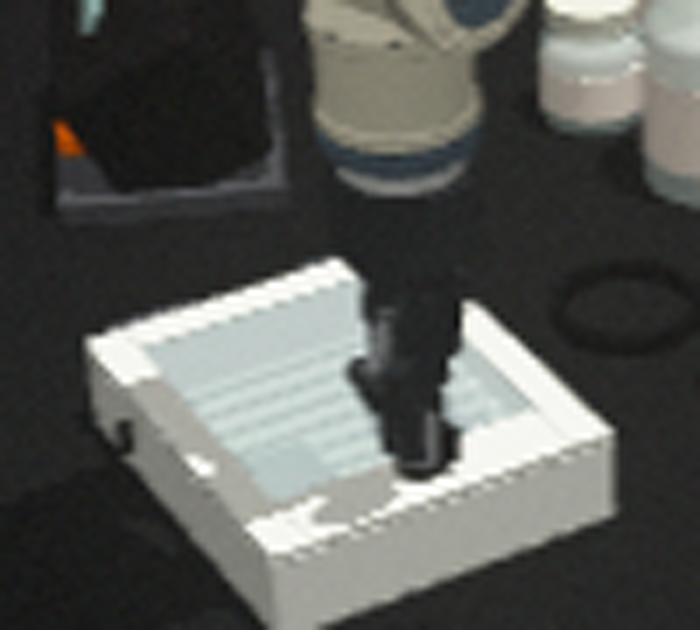

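Call:
play_rows(motion=[{"linear": [0, 0, 0], "delta_rot": [0, 0, 0.1], "gripper": -1}, {"linear": [0, 0, 0], "delta_rot": [0, 0, 0.2], "gripper": -1}, {"linear": [0, 0, 0], "delta_rot": [0, 0, 0.3], "gripper": -1}, {"linear": [0, 0, 0], "delta_rot": [0, 0, 0.4], "gripper": -1}, {"linear": [0, 0, 0], "delta_rot": [0, 0, 0.5], "gripper": -1}, {"linear": [0, 0, 0], "delta_rot": [0, 0, 0.6], "gripper": -1}, {"linear": [0, 0, 0], "delta_rot": [0, 0, 0.68], "gripper": -1}, {"linear": [0, 0, 0], "delta_rot": [0, 0, 0.72], "gripper": -1}])

```text
clock: 31.55
position: [0.512, 0.1479, 0.0827]
tcp_rot: [180.0, 0.0, 85.4]
wrist_force: [-0.8, -3.1, -1.7]
grip_width: 0.0086
```

```bash
python3 - <<'E'
from h import *
s=st();print(s['wrist_torque'])
E
```

```text
t31.55 p [0.512  0.1479 0.0827] r [180.    0.   85.4] F [-0.8 -3.1 -1.7] g 0.0086 j [ 15.  31. 110.  -0.  38.  19.]
[-0.45982942  0.12010546  0.04752801]
```

Not at the stop yet; go on in small steps until the torque rises.

Call:
play_rows(motion=[{"linear": [0, 0, 0], "delta_rot": [0, 0, 0.04], "gripper": -1}, {"linear": [0, 0, 0], "delta_rot": [0, 0, 0.07], "gripper": -1}, {"linear": [0, 0, 0], "delta_rot": [0, 0, 0.07], "gripper": -1}])

```text
clock: 31.8
position: [0.5119, 0.148, 0.083]
tcp_rot: [180.0, 0.0, 81.5]
wrist_force: [0.8, -0.1, -3.0]
grip_width: 0.0088
```

```bash
python3 - <<'E'
from h import *
s=st();print(s['wrist_torque'])
E
```

```text
t31.80 p [0.5119 0.148  0.083 ] r [180.    0.   81.5] F [ 0.8 -0.1 -3. ] g 0.0088 j [ 15.  31. 110.  -0.  38.  23.]
[-0.06871806  0.04349851  1.04783113]
```

Call:
play_rows(motion=[{"linear": [0, 0, 0], "delta_rot": [0, 0, 0], "gripper": -0.3}, {"linear": [0, 0, 0], "delta_rot": [0, 0, 0], "gripper": -0.3}, {"linear": [0, 0, 0], "delta_rot": [0, 0, 0], "gripper": -0.3}, {"linear": [0, 0, -0.03], "delta_rot": [0, 0, 0], "gripper": -0.3}, {"linear": [0, 0, -0.07], "delta_rot": [0, 0, 0], "gripper": -0.3}, {"linear": [0, 0, -0.11], "delta_rot": [0, 0, 0], "gripper": -0.3}, {"linear": [-0.04, 0, -0.14], "delta_rot": [0, 0, 0], "gripper": -0.3}, {"linear": [-0.08, 0, -0.14], "delta_rot": [0, 0, 0], "gripper": -0.3}])

```text
clock: 32.47
position: [0.5042, 0.0754, 0.2279]
tcp_rot: [179.4, -0.1, 81.7]
wrist_force: [1.5, -0.6, 0.5]
grip_width: 0.03
```

Call:
play_rows(motion=[{"linear": [-0.04, 0, 0], "delta_rot": [0, 0, 0], "gripper": -0.3}, {"linear": [-0.08, 0, 0], "delta_rot": [0, 0, 0], "gripper": -0.3}, {"linear": [-0.12, 0, 0], "delta_rot": [0, 0, 0], "gripper": -0.3}, {"linear": [-0.16, 0, 0], "delta_rot": [0, 0, 0], "gripper": -0.3}, {"linear": [-0.2, 0, 0], "delta_rot": [0, 0, 0], "gripper": -0.3}, {"linear": [-0.2, 0, 0], "delta_rot": [0, 0, 0], "gripper": -0.3}])

```text
clock: 32.97
position: [0.4746, -0.1281, 0.2279]
tcp_rot: [179.3, -0.0, 81.4]
wrist_force: [-0.4, -0.1, -0.2]
grip_width: 0.0299
```

```bash
python3 - <<'E'
from h import *
s=st()
a=snap('side','33',(160,110,260,190),8)
snap('top','33',(110,140,210,230),7)
im=cv2.imread('pics/top_33_raw.png');g=im.max(2);m=(g<110).astype(np.uint8);m[:, :180]=0;m[:,198:]=0;m[:182]=0;m[202:]=0
ys,xs=np.nonzero(m);c=np.array([xs.mean(),ys.mean()]);q=np.c_[xs,ys]-c;ww,v=np.linalg.eigh(q.T@q);d=(w('top',c+v[:,1]*5,.075)-w('top',c,.075))[0];print(len(xs),w('top',c,.075),'axis',np.degrees(np.arctan2(d[1],d[0])),ww)
E
```

```text
t32.97 p [ 0.4746 -0.1281  0.2279] r [179.3  -0.   81.4] F [-0.4 -0.1 -0.2] g 0.0299 j [-17.  15. 111.   0.  53.  -8.]
34 [[0.51269506 0.14760579 0.075     ]] axis 85.74178600452196 [ 47.41512041 185.58487959]
```

View pics/side_33.png

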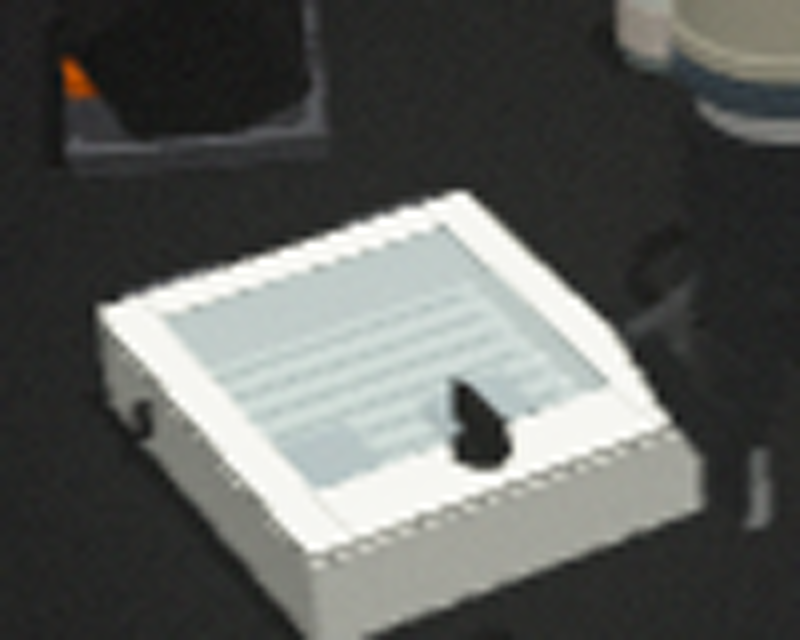

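View pics/top_33.png

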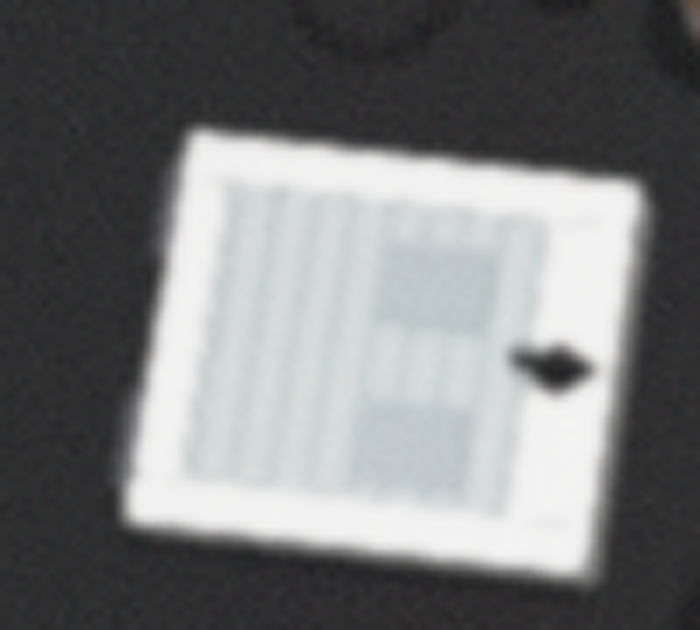

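View pics/side_33_raw.png

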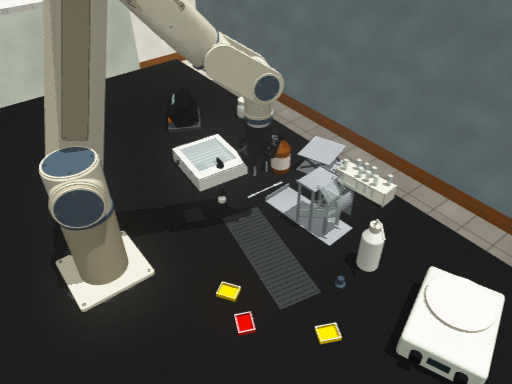

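```bash
python3 - <<'E'
from h import *
s=st(); print(order.finish_job())
E
```

```text
t33.07 p [ 0.475  -0.124   0.2276] r [179.4  -0.2  81.5] F [-0.   0.2  0.8] g 0.0298 j [-16.  15. 111.   0.  53.  -8.]
the job is handed in; nothing more can be done
None
```

The job is done and handed in at 33 s on the robot's clock. There were two trays on the mat. I turned each one over on the chute and laid it bottom up in the drying box. I then shut the lid and turned the wing knob clockwise to its stop.

**Last checks:**
- **Trays:** both show flat and side by side through the pane, and the mat and chute are empty.
- **Lid:** it is shut; I pressed it down with about 28 N and it stayed down.
- **Knob:** the turning torque rose from about 0.05 to 1.05 N m, which I take as the stop. The wing then measured within about 1.5° of square to the hinge. The tongue itself cannot be seen from above.
- **Other things on the bench:** the bystanders and the red and yellow look-alikes look to be where they stood; I compared them by eye, not by measurement.
- **Robot:** it was clear of everything when I handed the job in.

**Disagreements:**
- The side and top cameras differed by 3–9 mm, so I set the final positions by contact force and close-up pictures.
- The knob was about 3 mm further in y than I had measured, which gave a sideways force of about 21 N when I gripped it. I re-centred before turning.

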